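# Reload the sample row in reverse order

### The arm

A 7-joint arm with a two-finger parallel gripper is mounted at the origin on a cart in front of the work surface, level with it; the furniture and walls round the work are solid. World frame = base frame: x ahead of the robot, y to its left, z up, the work surface at z = 0. Lengths are in m, angles in rad, forces in N, time in s.
With the tool pointing down it reaches from about 0.35 to 0.9 m from the base axis. Payload 8.1 kg.
Tool frame: the origin (TCP) lies between the finger pads; the fingertips stand 14 mm ahead of it and the grasp point (between the pads) lies 5 mm behind it; z points along the fingers, y is the line along which they close (so a half turn about z gives the same grasp; the last joint's range is limited). The gripper opens to 85 mm and grips with 20 to 120 N. Pads are 22 mm wide; open, the fingers measure 114 mm over their backs; the gripper's body (76 mm by 85 mm) begins 54 mm behind the grasp point. The pads swing forward as they close: fully open they stand 13 mm farther back than shut.
Start: joints at [1.223, 0.434, 0.025, 1.573, -0.012, 1.134, -0.075], TCP at [0.151, -0.606, 0.245] pointing down, gripper open.
Joint ranges: [-2.62, 2.62], [-0.44, 2.09], [-1.27, 1.32], [0.08, 2.57], [-1.32, 4.46], [0.12, 2], [-2.74, 2.74]. Speed limits (rad/s): [2.22, 2.22, 3.01, 3.01, 3.14, 3.14, 3.14].

### API

Orientations are given as a unit quaternion [x, y, z, w].
In Python, from workcell import telemetry, optics, workorder gives the robot as it stands. The module is installed in compiled form; this text tells all that it offers.
- The arm moves only by the tool jog_arm, never from a script. Its arguments are lists of equal length, an entry for each row: "gripper": the opening, from 0 (shut) to 1 (fully open); "offset": the shift along the tool's x, y, z as a fraction of full scale, a list of three; "turn": the turn about the tool's z as a fraction of full scale. A call has exactly 10 rows; each row shifts and turns the commanded pose from where the row before left it, along the tool's axes as they then stand; what a row does not reach is not made up. Full scale, the value 1, is 0.03 m for a shift and 0.12 rad for a turn. A row lasts 1/12 s, in which the tool goes at most 41.7 mm and 7.16 degrees, less where a joint would pass 70% of its speed; a pose out of reach is approached as far as the arm can. A call with a number of a shift or a turn outside -1 to 1 is refused whole. A call with a gripper value outside its range is refused whole. The fingers move at their own pace and stop on an object; the grip force is fixed at half the most. Time passes only in rows, so rows that do not move let the fingers close, or fill a call up. It gives the time, the measured TCP pose, the force, the opening and the grip force at its end, in the units of the state.
- telemetry.get_state(): the state, without advancing time (a new reading comes with each control period).
- optics.get_image(name): name is "scene" or "side" or "wrist"; returns the picture (480x640x3 uint8, red, green, blue); there is no depth.
- optics.calibration(name): a dict with "fx", "fy", "cx", "cy" (pixels), "world_to_cam" (4x4, takes a point from world to camera coordinates); the wrist camera has in their place "hand_eye" (4x4, takes a point from camera to tool coordinates, whose origin is the TCP and whose axes are the flange's). Camera axes: x right, y up, looking along -z (the intrinsics and any distortion apply to the point x, -y, -z); pixel columns grow to the right and rows downward; lengths in m; the calibration is good to about 2 mm. A picture is of the moment at which its call begins: read the wrist's pose just before it. calibration takes no time and is no camera call.
- workorder.sign_off(): hands the job in; it is judged then, once.
The state is a dict: "clock": time; "joint_positions": joint angles; "dq": joint speeds; "effort": joint torques, N m; "tcp_pos": TCP position; "tool_rot": TCP orientation; "force": force on the tool from outside, world axes, zero at the start; "moment": the same for the moment, N m; "gripper_width": opening from 0.0 (shut) to 1.0 (fully open); "grip_force": force on a finger pad.
Only numpy, scipy, OpenCV 4.12 (cv2) and the standard library are available. Lean on these libraries where they do the work, as an engineer would, in place of code of your own. Each camera call takes 0.05 s, during which the arm holds its last target. There are 200 camera calls.

### The job

For the test run, move the four samples from the plywood delivery rack onto the aluminium test rack, one on the middle of each pad, in the reverse order: the sample nearest the arched handle of the delivery rack goes on the test rack's pad farthest from its round black knob, the next one on the next pad, and so on, until every pad holds one. Leave every sample lying flat, right way up and let go.

Things in the scene. Friction and masses are not known exactly. Their poses are not given: they have to be found in the camera images.
- delivery_rack: plywood plate on feet, fixed, on which the samples start. Its plate is 70 x 272 mm, top face 12 mm above the bench. Origin: on the bench under the middle of its row of four pads; the row runs along its y axis, pad centres at y = +93, +31, -31 and -93 mm, x = 0; z is up. A dark arched bar handle, 45 mm tall over the bench, stands across its +y end at y = +132 mm.
- test_rack: bare aluminium plate on feet, fixed, with four empty dark grey pads (46 x 56 mm, tops 14 mm above the bench), where the samples must go. Its plate is 70 x 272 mm, top face 12 mm above the bench. Origin: on the bench under the middle of its row of four pads; the row runs along its y axis, pad centres at y = +93, +31, -31 and -93 mm, x = 0; z is up. A round black knob, 22 mm in diameter, 39 mm tall over the bench, stands at its +y end at y = +132 mm.
- heat_sink_mid (a point): aluminium finned heat sink, 40 x 40 x 20 mm; grip it across 40 mm. Point: its centre, half-way up. It starts on its pad, 14 mm above the bench, at any of the four places of the row. Its x axis lies across the row of the delivery rack, y along the row, z up, at the start.
- camera_module_mid (a point): black camera module: a 24 x 25 mm board with a round lens barrel, 17 mm in diameter, from 9 mm to 18 mm above its underside; grip it by the barrel, with the fingertips above the board. Point: its centre, half-way up. It starts on its pad, 14 mm above the bench, at any of the four places of the row. Its x axis lies across the row of the delivery rack, y along the row, z up, at the start.
- usb_adapter_mid (a point): white adapter dongle, 51 mm long with its short cable boot at the -x end, 24 mm wide, 9 mm tall; grip it across its width. Point: its centre, half-way up. It starts on its pad, 14 mm above the bench, at any of the four places of the row. Its x axis (its length) lies along the row of the delivery rack, y across the row, z up, at the start.
- usb_stick_mid (a point): USB stick, 50 mm long, 18 mm wide, 8 mm tall, with a bare metal plug at its -y end; grip it across its width. Point: its centre, half-way up. It starts on its pad, 14 mm above the bench, at any of the four places of the row. Its x axis lies across the row of the delivery rack, y along the row, z up, at the start.
- pad_heat_sink: grey pad, 46 x 56 x 2 mm, fixed on the delivery rack under the heat sink at the start and showing all round it; it stays there and so marks that sample's original place in the row. Origin: centre of its underside, 12 mm above the bench.
- pad_camera_module: grey pad, 46 x 56 x 2 mm, fixed on the delivery rack under the camera module at the start and showing all round it; it stays there and so marks that sample's original place in the row. Origin: centre of its underside, 12 mm above the bench.
- pad_usb_adapter: grey pad, 46 x 56 x 2 mm, fixed on the delivery rack under the adapter at the start and showing all round it; it stays there and so marks that sample's original place in the row. Origin: centre of its underside, 12 mm above the bench.
- pad_usb_stick: grey pad, 46 x 56 x 2 mm, fixed on the delivery rack under the USB stick at the start and showing all round it; it stays there and so marks that sample's original place in the row. Origin: centre of its underside, 12 mm above the bench.
Not all that is in view belongs to the job. Leave any red or turquoise look-alike of the part that bears usb_adapter_mid alone.

How it is judged:
At the end, for the whole second after the job is handed in: Each sample is released, at rest, flat (0.15 rad) and at resting height (4 mm) on the test rack, its centre within 12 mm of its pad's centre along and across the row; the sample that was k-th from the delivery rack's handle is on the pad k-th from the test rack's end without the knob (x of heat_sink_mid in the frame of test_rack between -0.012 and 0.012 m and z of heat_sink_mid in the frame of test_rack between 0.02 and 0.028 m and angle between each of heat_sink_mid, camera_module_mid, usb_adapter_mid, usb_stick_mid's own z axis and vertical below 0.15 rad and linear speed of each of heat_sink, camera_module, usb_adapter, usb_stick below 0.02 m/s and angular speed of each of heat_sink, camera_module, usb_adapter, usb_stick below 0.2 rad/s and ((y of pad_heat_sink in the frame of delivery_rack between 0.073 and 0.113 m and y of heat_sink_mid in the frame of test_rack between -0.105 and -0.081 m) or (y of pad_heat_sink in the frame of delivery_rack between 0.011 and 0.051 m and y of heat_sink_mid in the frame of test_rack between -0.043 and -0.019 m) or (y of pad_heat_sink in the frame of delivery_rack between -0.051 and -0.011 m and y of heat_sink_mid in the frame of test_rack between 0.019 and 0.043 m) or (y of pad_heat_sink in the frame of delivery_rack between -0.113 and -0.073 m and y of heat_sink_mid in the frame of test_rack between 0.081 and 0.105 m)) and x of camera_module_mid in the frame of test_rack between -0.012 and 0.012 m and z of camera_module_mid in the frame of test_rack between 0.019 and 0.027 m and ((y of pad_camera_module in the frame of delivery_rack between 0.073 and 0.113 m and y of camera_module_mid in the frame of test_rack between -0.105 and -0.081 m) or (y of pad_camera_module in the frame of delivery_rack between 0.011 and 0.051 m and y of camera_module_mid in the frame of test_rack between -0.043 and -0.019 m) or (y of pad_camera_module in the frame of delivery_rack between -0.051 and -0.011 m and y of camera_module_mid in the frame of test_rack between 0.019 and 0.043 m) or (y of pad_camera_module in the frame of delivery_rack between -0.113 and -0.073 m and y of camera_module_mid in the frame of test_rack between 0.081 and 0.105 m)) and x of usb_adapter_mid in the frame of test_rack between -0.012 and 0.012 m and z of usb_adapter_mid in the frame of test_rack between 0.0145 and 0.0225 m and ((y of pad_usb_adapter in the frame of delivery_rack between 0.073 and 0.113 m and y of usb_adapter_mid in the frame of test_rack between -0.105 and -0.081 m) or (y of pad_usb_adapter in the frame of delivery_rack between 0.011 and 0.051 m and y of usb_adapter_mid in the frame of test_rack between -0.043 and -0.019 m) or (y of pad_usb_adapter in the frame of delivery_rack between -0.051 and -0.011 m and y of usb_adapter_mid in the frame of test_rack between 0.019 and 0.043 m) or (y of pad_usb_adapter in the frame of delivery_rack between -0.113 and -0.073 m and y of usb_adapter_mid in the frame of test_rack between 0.081 and 0.105 m)) and x of usb_stick_mid in the frame of test_rack between -0.012 and 0.012 m and z of usb_stick_mid in the frame of test_rack between 0.014 and 0.022 m and ((y of pad_usb_stick in the frame of delivery_rack between 0.073 and 0.113 m and y of usb_stick_mid in the frame of test_rack between -0.105 and -0.081 m) or (y of pad_usb_stick in the frame of delivery_rack between 0.011 and 0.051 m and y of usb_stick_mid in the frame of test_rack between -0.043 and -0.019 m) or (y of pad_usb_stick in the frame of delivery_rack between -0.051 and -0.011 m and y of usb_stick_mid in the frame of test_rack between 0.019 and 0.043 m) or (y of pad_usb_stick in the frame of delivery_rack between -0.113 and -0.073 m and y of usb_stick_mid in the frame of test_rack between 0.081 and 0.105 m))); the robot touches nothing.
It also fails if it takes over 96 s, if anything falls off the work surface, if the arm or the gripper's body presses on something with over 40 N, if the wrist force passes 120 N, or if a joint passes its speed limit or range.

## Working session

There is one attempt and no reset: what is moved stays moved. The work goes in short steps, Python scripts to look and compute and a tool call to move; the robot and the scene stay as the last step left them, time stands still between calls to the robot, and variables do not carry over. Pictures are saved under pics/ and viewed, at most 16 in all, crops included, and the job is handed in when it is done.

Besides the shell and the picture viewer there is one more tool, called after "Request:" by a JSON object that holds its "method" and its "body". jog_arm: Moves the arm, as the interface text tells. Its arguments: {"type":"object","properties":{"gripper":{"type":"array","items":{"type":"number"}},"offset":{"type":"array","items":{"type":"array","items":{"type":"number","minimum":-1,"maximum":1}}},"turn":{"type":"array","items":{"type":"number","minimum":-1,"maximum":1}}},"required":["gripper","offset","turn"]}

```bash
mkdir -p pics
python3 - <<'E'
from workcell import telemetry, optics
import cv2, numpy as np
s=telemetry.get_state()
for k in s: print(k, np.round(s[k],4))
for n in ("scene","side","wrist"):
    c=optics.calibration(n); print(n,{k:np.round(v,4).tolist() for k,v in c.items()})
    cv2.imwrite(f"pics/{n}0.png",optics.get_image(n)[:,:,::-1])
E
```

```text
clock 0.0
joint_positions [ 1.2234  0.4352  0.025   1.5741 -0.0116  1.134  -0.0751]
dq [ 0.0007 -0.     -0.0017  0.0013 -0.0004  0.0001 -0.0011]
effort [ 8.00000e-04 -6.70470e+01  1.02510e+00 -3.16209e+01  1.55000e-02
  1.26000e-02  1.00000e-04]
tcp_pos [ 0.1513 -0.6059  0.2445]
tool_rot [ 9.925e-01  1.221e-01 -2.000e-04 -8.000e-04]
force [-0.2564  0.3063 -0.0844]
moment [0.0033 0.0005 0.0115]
grip_force 0.0
gripper_width 0.999
scene {'fx': 480.2239, 'fy': 480.2239, 'cx': 323.0803, 'cy': 237.5108, 'world_to_cam': [[-0.6464, -0.763, 0.0101, 0.3159], [0.4018, -0.3291, 0.8546, -0.256], [-0.6487, 0.5564, 0.5192, -0.5962], [0.0, 0.0, 0.0, 1.0]]}
side {'fx': 546.1333, 'fy': 546.1333, 'cx': 323.3701, 'cy': 234.208, 'world_to_cam': [[-0.9713, -0.237, 0.0213, 0.4875], [0.1656, -0.6089, 0.7758, -0.1206], [-0.1709, 0.757, 0.6306, -1.1309], [0.0, 0.0, 0.0, 1.0]]}
wrist {'fx': 424.7758, 'fy': 424.7758, 'cx': 322.017, 'cy': 233.6432, 'hand_eye': [[0.0004, 0.9456, 0.3254, 0.0845], [1.0, -0.0006, 0.0007, 0.0009], [0.0008, 0.3254, -0.9456, -0.1282], [0.0, 0.0, 0.0, 1.0]]}
```

View pics/scene0.png

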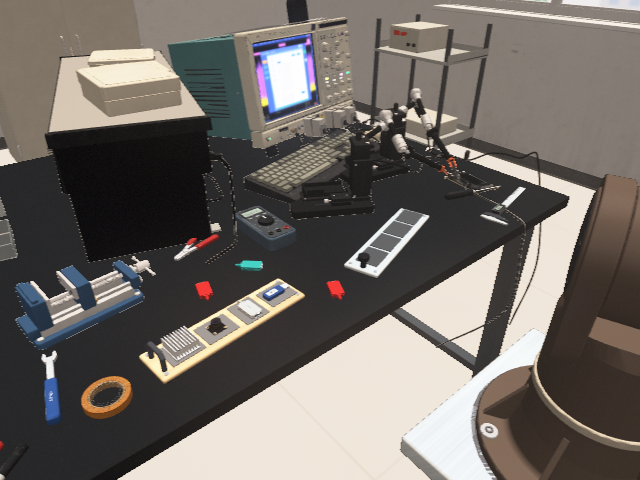

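View pics/side0.png

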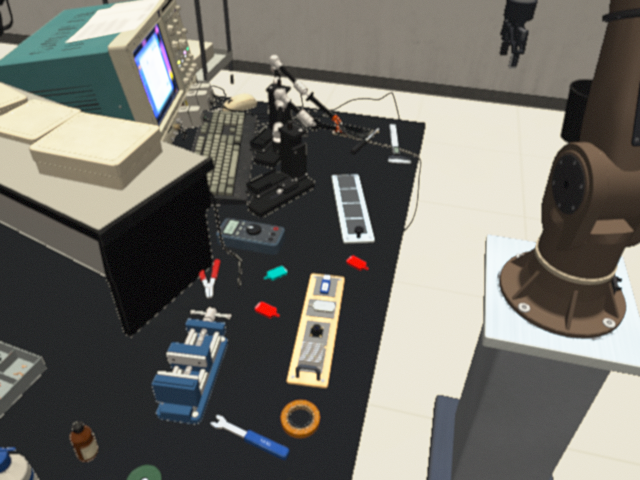

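The scene view shows the delivery rack with its handle at (155,355). From the handle outwards it holds the heat sink (180,345), camera module (215,325), white adapter (250,308) and USB stick (275,292). The test rack runs from its knob at (364,258) to its far end at (415,215).

Things that could be taken for the adapter:
- red ones at (204,290) and (335,289)
- turquoise one at (250,265)
- white one at (250,308), on the rack. This is the one I choose.

```bash
cat > h.py <<'E'
from workcell import telemetry, optics
import cv2, numpy as np
from scipy.spatial.transform import Rotation as R
from scipy.optimize import least_squares
def wcam(s=None):
    s=s or telemetry.get_state(); T=np.eye(4); T[:3,:3]=R.from_quat(s["tool_rot"]).as_matrix(); T[:3,3]=s["tcp_pos"]
    return np.linalg.inv(T@np.array(optics.calibration("wrist")["hand_eye"]))
def cam(n): return np.array(optics.calibration(n)["world_to_cam"])
def proj(n,W,P):
    c=optics.calibration(n); p=np.atleast_2d(P)@W[:3,:3].T+W[:3,3]
    return np.c_[c["cx"]+c["fx"]*p[:,0]/-p[:,2], c["cy"]-c["fy"]*p[:,1]/-p[:,2]]
def back(n,W,uv,z):
    c=optics.calibration(n); uv=np.atleast_2d(uv).astype(float)
    d=np.c_[(uv[:,0]-c["cx"])/c["fx"],-(uv[:,1]-c["cy"])/c["fy"],-np.ones(len(uv))]@W[:3,:3]
    o=-W[:3,:3].T@W[:3,3]; return o+d*((z-o[2])/d[:,2])[:,None]
def tri(obs): # obs: list of (name,W,uv)
    f=lambda X: np.concatenate([(proj(n,W,X)[0]-uv) for n,W,uv in obs])
    r=least_squares(f,[.5,-.2,.02]); return r.x, np.abs(r.fun).max()
E
cat > a.py <<'E'
from h import *
def quad(n,seed):
    im=cv2.imread(f"pics/{n}0.png"); g=im.max(2); m=(g>75).astype(np.uint8)
    m=cv2.morphologyEx(m,cv2.MORPH_OPEN,np.ones((3,3)))
    _,l=cv2.connectedComponents(m); k=l[seed[1],seed[0]]
    pts=np.argwhere(l==k)[:,::-1]; hull=cv2.convexHull(pts.astype(np.float32))
    q=cv2.approxPolyN(hull,4)[0] if hasattr(cv2,'approxPolyN') else 0
    return pts.min(0),pts.max(0),q
for n,sd,st in (("scene",(162,374),(352,268)),("side",(295,380),(337,185))):
    for nm,s in (("del",sd),("test",st)):
        a,b,q=quad(n,s); print(n,nm,a,b,q.tolist()); print(np.round(back(n,cam(n),q.reshape(-1,2),.012)[:,:2],3).tolist())
W={n:cam(n) for n in("scene","side")}
for nm,a,b in (("knob",(364,258),(359,232)),("stick",(275,292),(326,286)),("adap",(250,308),(322,306)),("cam",(215,324),(317,330))):
    print(nm,tri([("scene",W["scene"],a),("side",W["side"],b)]))
E
python3 a.py
```

```text
scene del [139 278] [304 383] [[163.90524291992188, 384.6842041015625], [131.64146423339844, 350.1158752441406], [278.4494323730469, 277.2808837890625], [307.1000061035156, 295.1875]]
[[0.404, 0.356], [0.496, 0.364], [0.507, 0.091], [0.433, 0.083]]
scene test [344 208] [428 277] [[376.5411682128906, 277.8470458984375], [340.9295654296875, 265.9765319824219], [400.6943664550781, 207.31849670410156], [430.5714111328125, 215.2857208251953]]
[[0.393, -0.045], [0.462, -0.021], [0.55, -0.286], [0.482, -0.309]]
side del [286 273] [344 388] [[327.59930419921875, 388.9042663574219], [284.32666015625, 383.260009765625], [309.78326416015625, 271.642578125], [345.4220886230469, 275.6024475097656]]
[[0.408, 0.357], [0.482, 0.365], [0.511, 0.085], [0.436, 0.078]]
side test [331 173] [374 243] [[342.33990478515625, 243.70333862304688], [329.9106140136719, 174.09950256347656], [358.435302734375, 172.74118041992188], [375.71234130859375, 241.8493194580078]]
[[0.464, -0.022], [0.556, -0.292], [0.484, -0.319], [0.393, -0.048]]
knob (array([ 0.43274758, -0.05096724,  0.0311571 ]), np.float64(0.5746281781410119))
stick (array([0.465962  , 0.12680389, 0.02086731]), np.float64(0.01672010742515795))
adap (array([0.46101173, 0.18025165, 0.01776519]), np.float64(0.3291972069542908))
cam (array([0.45404541, 0.24784571, 0.02579459]), np.float64(0.0648730440668146))
```

```bash
cat >> h.py <<'E'
def yaw(s): 
    x=R.from_quat(s["tool_rot"]).as_matrix()[:,0]; return np.arctan2(x[1],x[0])
def plan(p,a,rows,g):
    "rows of tool-axis offsets/turns, as fractions, to world point p and yaw a"
    s=telemetry.get_state(); q=np.array(s["tcp_pos"]); b=yaw(s); p=np.array(p,float)
    da=(a-b+np.pi)%(2*np.pi)-np.pi; out=[]; T=round(-da/rows/.12,2)
    for i in range(rows):
        d=(p-q)/(rows-i); o=np.array([np.cos(b)*d[0]+np.sin(b)*d[1],np.sin(b)*d[0]-np.cos(b)*d[1],-d[2]])/.03
        o=np.round(np.clip(o,-1,1),2); v=o*.03
        q=q+[np.cos(b)*v[0]+np.sin(b)*v[1],np.sin(b)*v[0]-np.cos(b)*v[1],-v[2]]; b-=T*.12; out.append(o.tolist())
    print("now",np.round(s["tcp_pos"],4),round(yaw(s),3),"t",round(s["clock"],2))
    for k in range(0,rows,10): print(out[k:k+10])
    print("turn",T,"end",np.round(q,4),round(b,3))
E
python3 -c "
from h import *
plan([.472,-.165,.245],1.89,20,1)"
```

```text
now [ 0.1514 -0.606   0.2447] 0.245 t 0.15
[[0.7, -0.58, -0.0], [0.74, -0.52, -0.0], [0.78, -0.46, -0.0], [0.82, -0.39, -0.0], [0.85, -0.33, -0.0], [0.87, -0.25, -0.0], [0.89, -0.18, -0.0], [0.9, -0.11, -0.0], [0.91, -0.03, -0.0], [0.91, 0.04, -0.0]]
[[0.9, 0.12, -0.0], [0.89, 0.19, -0.0], [0.87, 0.26, -0.0], [0.85, 0.34, -0.0], [0.81, 0.4, -0.0], [0.78, 0.47, -0.0], [0.74, 0.53, -0.0], [0.69, 0.6, -0.0], [0.64, 0.65, -0.0], [0.58, 0.7, -0.01]]
turn -0.69 end [ 0.4721 -0.1648  0.245 ] 1.901
```

Request:
{"method": "jog_arm", "body": {"gripper": [1, 1, 1, 1, 1, 1, 1, 1, 1, 1], "offset": [[0.7, -0.58, 0], [0.74, -0.52, 0], [0.78, -0.46, 0], [0.82, -0.39, 0], [0.85, -0.33, 0], [0.87, -0.25, 0], [0.89, -0.18, 0], [0.9, -0.11, 0], [0.91, -0.03, 0], [0.91, 0.04, 0]], "turn": [-0.69, -0.69, -0.69, -0.69, -0.69, -0.69, -0.69, -0.69, -0.69, -0.69]}}

```text
clock: 0.98
tcp_pos: [0.3123, -0.3849, 0.2452]
tool_rot: [0.859, 0.513, -0.0, -0.0]
force: [-0.5, -0.7, 0.4]
gripper_width: 1.001
grip_force: 0.0
```

Request:
{"method": "jog_arm", "body": {"gripper": [1, 1, 1, 1, 1, 1, 1, 1, 1, 1], "offset": [[0.9, 0.12, 0], [0.89, 0.19, 0], [0.87, 0.26, 0], [0.85, 0.34, 0], [0.81, 0.4, 0], [0.78, 0.47, 0], [0.74, 0.53, 0], [0.69, 0.6, 0], [0.64, 0.65, 0], [0.58, 0.7, 0]], "turn": [-0.69, -0.69, -0.69, -0.69, -0.69, -0.69, -0.69, -0.69, -0.69, -0.69]}}

```text
clock: 1.82
tcp_pos: [0.4727, -0.1641, 0.2453]
tool_rot: [0.58, 0.815, -0.0, -0.0]
force: [-1.6, -0.2, 0.4]
gripper_width: 0.997
grip_force: 0.0
```

```bash
cat > snap.py <<'E'
import sys,json
from h import *
n=sys.argv[1]
s=telemetry.get_state(); im=optics.get_image("wrist")
cv2.imwrite(f"pics/{n}.png",im[:,:,::-1]); np.save(f"pics/{n}.npy",wcam(s))
E
python3 -c "
from h import *
for i in range(3): optics.get_image('side')"
python3 snap.py w_test; python3 -c "
from h import *
print(np.round(telemetry.get_state()['joint_positions'],3))
plan([.458,.221,.245],1.67,16,1)"
```

```text
[ 0.663  0.286 -0.539  1.837  0.166  1.064  0.392]
now [ 0.4722 -0.1647  0.245 ] 1.902 t 2.02
[[0.77, 0.23, 0.0], [0.77, 0.22, 0.0], [0.78, 0.21, 0.0], [0.78, 0.2, 0.0], [0.78, 0.19, 0.0], [0.78, 0.18, 0.0], [0.79, 0.17, 0.0], [0.79, 0.15, 0.0], [0.79, 0.14, 0.0], [0.79, 0.13, 0.0]]
[[0.8, 0.12, 0.0], [0.8, 0.11, 0.0], [0.8, 0.1, 0.0], [0.8, 0.09, 0.0], [0.8, 0.07, 0.0], [0.8, 0.07, 0.0]]
turn 0.12 end [0.4581 0.2212 0.245 ] 1.671
```

View pics/w_test.png

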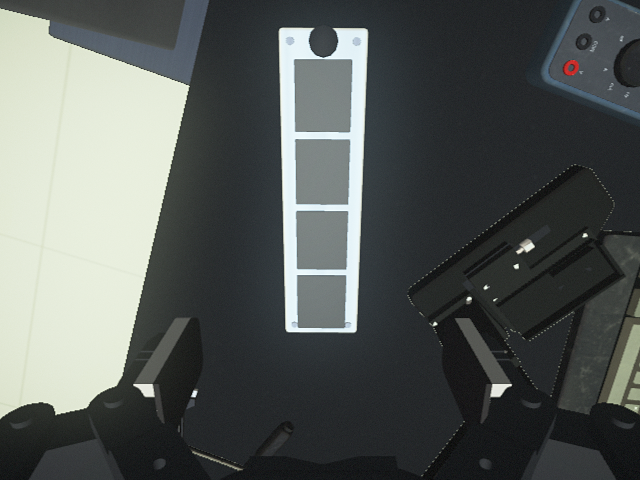

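The test rack is in full view: knob at (323,41), pads at about (323,95), (323,171), (322,240) and (322,301). The far pad (322,301) is the one for the heat sink.

Request:
{"method": "jog_arm", "body": {"gripper": [1, 1, 1, 1, 1, 1, 1, 1, 1, 1], "offset": [[0.77, 0.23, 0], [0.77, 0.22, 0], [0.78, 0.21, 0], [0.78, 0.2, 0], [0.78, 0.19, 0], [0.78, 0.18, 0], [0.79, 0.17, 0], [0.79, 0.15, 0], [0.79, 0.14, 0], [0.79, 0.13, 0]], "turn": [0.12, 0.12, 0.12, 0.12, 0.12, 0.12, 0.12, 0.12, 0.12, 0.12]}}

```text
clock: 2.85
tcp_pos: [0.4631, 0.0752, 0.2452]
tool_rot: [0.64, 0.768, -0.0, 0.0]
force: [1.5, -0.7, 0.4]
gripper_width: 1.0
grip_force: 0.0
```

Request:
{"method": "jog_arm", "body": {"gripper": [1, 1, 1, 1, 1, 1, 1, 1, 1, 1], "offset": [[0.8, 0.12, 0], [0.8, 0.11, 0], [0.8, 0.1, 0], [0.8, 0.09, 0], [0.8, 0.07, 0], [0.8, 0.07, 0], [0, 0, 0], [0, 0, 0], [0, 0, 0], [0, 0, 0]], "turn": [0.12, 0.12, 0.12, 0.12, 0.12, 0.12, 0, 0, 0, 0]}}

```text
clock: 3.68
tcp_pos: [0.4589, 0.2188, 0.2451]
tool_rot: [0.672, 0.741, -0.0, 0.0]
force: [0.2, 0.2, -0.1]
gripper_width: 1.003
grip_force: 0.0
```

```bash
python3 snap.py w_del; python3 -c "
from h import *
s=telemetry.get_state();print(np.round(s['joint_positions'],3),np.round(s['tcp_pos'],4),yaw(s))"
```

```text
[-0.023  0.325 -0.671  1.811  0.227  1.084 -0.679] [0.4589 0.2189 0.2451] 1.667776521004091
```

View pics/w_del.png

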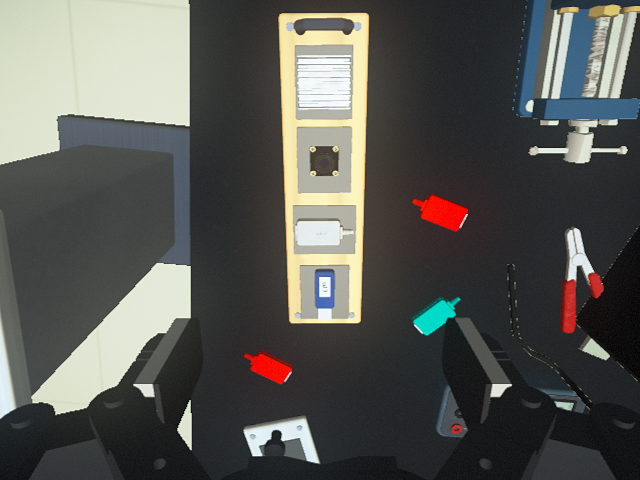

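The wrist view shows the delivery rack with its handle at (323,25). The heat sink is at (324,82), the camera module at (323,160), the white adapter at (322,232) and the USB stick at (324,289). The adapter's length lies across the row in the image, with its boot to the right. The red ones at (443,212) and (268,368) and the turquoise one at (437,315) stay where they are.

```bash
cat > b.py <<'E'
from h import *
def quad(img,seed):
    im=cv2.imread(f"pics/{img}.png"); m=(im.max(2)>75).astype(np.uint8)
    m=cv2.morphologyEx(m,cv2.MORPH_OPEN,np.ones((3,3)))
    _,l=cv2.connectedComponents(m); pts=np.argwhere(l==l[seed[1],seed[0]])[:,::-1]
    return cv2.approxPolyN(cv2.convexHull(pts.astype(np.float32)),4)[0].reshape(-1,2)
L=np.array([[35,136],[-35,136],[-35,-136],[35,-136]])/1000
racks={}
for nm,g,views in (("delivery",[.458,.221,.1],[("wrist","w_del",(285,200)),("scene","scene0",(162,374)),("side","side0",(295,380))]),
              ("test",[.472,-.165,.32],[("wrist","w_test",(286,200)),("scene","scene0",(352,268)),("side","side0",(337,185))])):
    obs=[]
    for n,img,seed in views:
        W=np.load(f"pics/{img}.npy") if n=="wrist" else cam(n); q=quad(img,seed)
        c,s=np.cos(g[2]),np.sin(g[2]); P=np.c_[L@np.array([[c,s],[-s,c]])+g[:2],np.full(4,.012)]
        uv=proj(n,W,P); q=q[np.argmin(np.linalg.norm(uv[:,None]-q,axis=2),axis=1)]; obs.append((n,W,q))
    def fit(ob):
        def f(x):
            c,s=np.cos(x[2]),np.sin(x[2]); P=np.c_[L@np.array([[c,s],[-s,c]])+x[:2],np.full(4,x[3])]
            return np.concatenate([(proj(n,W,P)-q).ravel() for n,W,q in ob])
        r=least_squares(f,g+[.012],loss="soft_l1"); return np.round(r.x,4),np.round(np.abs(r.fun).max(),1)
    for ob,t in ((obs[:1],"wrist"),(obs[1:],"fixed"),(obs,"all")): print(nm,t,*fit(ob))
    print(obs[0][2].round(1).tolist())
    r=fit(obs[:1])[0]; racks[nm]=r
    # wrist: pads/knob check
    c,s=np.cos(r[2]),np.sin(r[2])
    W=obs[0][1]
    print("pad px",np.round(proj("wrist",W,[[r[0]-s*y,r[1]+c*y,.014] for y in(.093,.031,-.031,-.093)])).tolist())
# samples in the wrist image: bounding contours of things differing from pad grey
im=cv2.imread("pics/w_del.png").astype(int)
pad=im[50:56,300:304].reshape(-1,3); print("padcol",pad.mean(0))
W=np.load("pics/w_del.npy"); r=racks["delivery"]; c,s=np.cos(r[2]),np.sin(r[2])
for nm,y,z in (("sink",.093,.034),("cam",.031,.023),("adap",-.031,.023),("stick",-.093,.022)):
    b=[[r[0]+c*dx-s*(y+dy),r[1]+s*dx+c*(y+dy),.014] for dx,dy in((-.021,-.026),(.021,-.026),(.021,.026),(-.021,.026))]
    uv=proj("wrist",W,b); m=np.zeros(im.shape[:2],np.uint8); cv2.fillConvexPoly(m,uv.astype(np.int32),1)
    if nm in("sink","adap"): m=cv2.dilate(m,np.ones((1,25)))*(np.abs(im-pad.mean(0)).max(2)>45)*(np.abs(im[:,:,2]-im[:,:,0])<30)
    else: m=m*(np.abs(im-pad.mean(0)).max(2)>35)
    m=m.astype(np.uint8); k,l,st,_=cv2.connectedComponentsWithStats(m); i=1+st[1:,4].argmax()
    rc=cv2.minAreaRect(np.argwhere(l==i)[:,::-1].astype(np.float32)); p=back("wrist",W,[rc[0]],z)[0]
    d=p[:2]-r[:2]; e=back("wrist",W,cv2.boxPoints(rc),z)
    print(nm,np.round(rc[0],1),np.round(rc[1],1),round(rc[2],1),"world",p.round(4),"rack",np.round([c*d[0]+s*d[1],-s*d[0]+c*d[1]],4),"size",np.round([np.linalg.norm(e[1]-e[0]),np.linalg.norm(e[2]-e[1])],4))
E
python3 b.py
```

```text
delivery wrist [0.461  0.2206 0.1027 0.0098] 0.5
delivery fixed [0.4567 0.2244 0.0963 0.0137] 5.5
delivery all [0.4608 0.2208 0.101  0.0097] 7.3
[[369.3999938964844, 11.800000190734863], [277.20001220703125, 13.100000381469727], [288.1000061035156, 323.0], [360.79998779296875, 323.0]]
pad px [[323.0, 72.0], [324.0, 151.0], [324.0, 222.0], [324.0, 285.0]]
test wrist [ 0.4762 -0.1707  0.3266  0.0094] 0.6
test fixed [ 0.471  -0.1638  0.3243  0.0134] 2.7
test all [ 0.476  -0.1707  0.3257  0.009 ] 2.6
[[368.5, 28.100000381469727], [277.5, 26.299999237060547], [284.70001220703125, 332.0], [356.70001220703125, 332.0]]
pad px [[323.0, 86.0], [322.0, 163.0], [321.0, 233.0], [321.0, 295.0]]
padcol [171.41666667 181.45833333 180.66666667]
sink [323.5  92. ] [53. 28.] -0.0 world [0.4529 0.2984 0.034 ] rack [-0.0001  0.0782] size [0.0201 0.0397]
cam [324.  160.5] [29. 28.] 90.0 world [0.4586 0.2451 0.023 ] rack [0.0001 0.0246] size [0.0228 0.0238]
adap [323.5 231. ] [26. 57.] 90.0 world [0.4642 0.1841 0.023 ] rack [-0.0005 -0.0366] size [0.0491 0.0239]
stick [324.5 289. ] [40. 19.] 90.0 world [0.4707 0.1281 0.022 ] rack [ 0.0001 -0.093 ] size [0.0171 0.0406]
```

Pads sit below the predicted rows, so the plate is not centred on the pad row. I'll fit to the pads themselves.

```bash
cat > c.py <<'E'
from h import *
Y=[.093,.031,-.031,-.093]
def pads(img,W,ctr,lo,hi):
    im=cv2.imread(f"pics/{img}.png").astype(int); sat=im.max(2)-im.min(2)
    out=[]
    m=((im.max(2)>lo)&(im.max(2)<hi)&(sat<25)).astype(np.uint8)
    for (x,y) in ctr:
        w=np.zeros_like(m); w[y-42:y+42,x-38:x+38]=m[y-42:y+42,x-38:x+38]
        w=cv2.morphologyEx(w,cv2.MORPH_OPEN,np.ones((3,3)))
        k,l,st,_=cv2.connectedComponentsWithStats(w); i=1+st[1:,4].argmax()
        out.append(cv2.approxPolyN(cv2.convexHull(np.argwhere(l==i)[:,::-1].astype(np.float32)),4)[0].reshape(-1,2))
    return out
import sys
H=np.array([[23,28],[-23,28],[-23,-28],[23,-28]])/1000
for nm,img,g,ctr,lo,hi in (("test","w_test",[.472,-.162,.3266],[(323,95),(323,171),(322,240),(322,301)],75,160),
     ("delivery","w_del",[.458,.229,.1027],[(323,82),(323,160),(323,230),(324,291)],90,195)):
    W=np.load(f"pics/{img}.npy"); q=pads(img,W,ctr,lo,hi)
    print(nm,[np.round(a.mean(0)).tolist()+np.round(np.ptp(a,axis=0)).tolist() for a in q])
    def P(x):
        c,s=np.cos(x[2]),np.sin(x[2]); return np.concatenate([np.c_[(H+[0,y])@np.array([[c,s],[-s,c]])+x[:2],np.full(4,x[3])] for y in Y])
    uv=proj("wrist",W,P(g+[.014])); Q=np.concatenate(q)
    D=np.linalg.norm(uv[:,None]-Q,axis=2); Q=Q[D.argmin(1)]
    for z in (None,.014):
        f=lambda x:(proj("wrist",W,P(list(x[:3])+[x[3] if z is None else z]))-Q).ravel()
        r=least_squares(f,g+[.014],loss="soft_l1"); print(nm,z,r.x.round(4),np.abs(r.fun).mean().round(2),np.abs(r.fun).max().round(1))
E
python3 c.py
```

```text
test [[323.0, 95.0, 58.0, 72.0], [322.0, 172.0, 53.0, 66.0], [321.0, 240.0, 51.0, 57.0], [321.0, 301.0, 49.0, 52.0]]
test None [ 0.4788 -0.1779  0.3279  0.0091] 1.48 7.2
test 0.014 [ 0.4783 -0.1767  0.3279  0.014 ] 1.72 6.3
delivery [[324.0, 50.0, 57.0, 9.0], [324.0, 160.0, 53.0, 65.0], [324.0, 217.0, 63.0, 24.0], [324.0, 291.0, 48.0, 53.0]]
delivery None [0.4618 0.2122 0.1012 0.0082] 3.6 32.5
delivery 0.014 [0.4617 0.2131 0.1013 0.014 ] 3.99 34.0
```

```bash
python3 - <<'E'
s=open('c.py').read()
s=s.replace('''uv=proj("wrist",W,P(g+[.014])); Q=np.concatenate(q)
    D=np.linalg.norm(uv[:,None]-Q,axis=2); Q=Q[D.argmin(1)]''','''use=[0,1,2,3] if nm=="test" else [1,3]
    uv=proj("wrist",W,P(g+[.014])).reshape(4,4,2); sel=np.repeat([k in use for k in range(4)],4)
    Q=np.concatenate([a[np.linalg.norm((u-u.mean(0))[:,None]-(a-a.mean(0)),axis=2).argmin(1)] for u,a in zip(uv,q)])''').replace("-Q).ravel()","-Q)[sel].ravel()")
s+='''
    if nm=="delivery":
        x=r.x; c,sn=np.cos(x[2]),np.sin(x[2])
        for n2,u,z in (("sinktop",(324,82),.034),("cam",(324,160.5),.023),("adap",(323.5,231),.023),("stick",(324.5,289),.022)):
            p=back("wrist",W,[u],z)[0]; d=p[:2]-x[:2]; print(n2,p.round(4),np.round([c*d[0]+sn*d[1],-sn*d[0]+c*d[1]],4))
'''
open('c.py','w').write(s)
E
python3 c.py
```

```text
test [[323.0, 95.0, 58.0, 72.0], [322.0, 172.0, 53.0, 66.0], [321.0, 240.0, 51.0, 57.0], [321.0, 301.0, 49.0, 52.0]]
test None [ 0.4789 -0.1784  0.3271  0.0111] 0.45 1.2
test 0.014 [ 0.4787 -0.1779  0.327   0.014 ] 0.62 1.4
delivery [[324.0, 50.0, 57.0, 9.0], [324.0, 160.0, 53.0, 65.0], [324.0, 217.0, 63.0, 24.0], [324.0, 291.0, 48.0, 53.0]]
delivery None [0.4618 0.2119 0.1012 0.009 ] 0.51 1.9
delivery 0.014 [0.4616 0.2132 0.1014 0.014 ] 0.86 1.6
sinktop [0.4526 0.3056 0.034 ] [0.0004 0.0928]
cam [0.4586 0.2451 0.023 ] [0.0002 0.032 ]
adap [0.4642 0.1841 0.023 ] [-0.0003 -0.0292]
stick [0.4707 0.1281 0.022 ] [ 0.0004 -0.0856]
```

```bash
python3 -c "
from h import *
im=cv2.imread('pics/w_del.png')[190:330,250:390]; cv2.imwrite('pics/crop1.png',cv2.resize(im,None,fx=3,fy=3,interpolation=cv2.INTER_CUBIC))
plan([.4506,.3075,.10],1.672,10,1)"
```

```text
now [0.4589 0.2189 0.2451] 1.668 t 3.73
[[0.3, 0.0, 0.48], [0.3, 0.0, 0.48], [0.3, 0.0, 0.48], [0.29, 0.0, 0.49], [0.3, 0.0, 0.48], [0.29, 0.0, 0.49], [0.3, 0.0, 0.48], [0.29, 0.0, 0.49], [0.3, 0.01, 0.48], [0.29, 0.0, 0.49]]
turn -0.0 end [0.4506 0.3074 0.0999] 1.668
```

View pics/crop1.png

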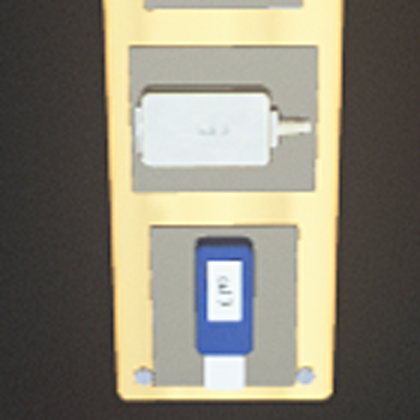

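The close crop shows the white adapter at crop (205,128), lying on a rack pad with its length across the row and its boot on the right. The stick below it at (223,295) has its plug toward the -y end. The choice is confirmed.

Request:
{"method": "jog_arm", "body": {"gripper": [0.65, 0.65, 0.65, 0.65, 0.65, 0.65, 0.65, 0.65, 0.65, 0.65], "offset": [[0.3, 0, 0.48], [0.3, 0, 0.48], [0.3, 0, 0.48], [0.29, 0, 0.49], [0.3, 0, 0.48], [0.29, 0, 0.49], [0.3, 0, 0.48], [0.29, 0, 0.49], [0.3, 0.01, 0.48], [0.29, 0, 0.49]], "turn": [0, 0, 0, 0, 0, 0, 0, 0, 0, 0]}}

```text
clock: 4.57
tcp_pos: [0.4506, 0.3082, 0.0994]
tool_rot: [0.672, 0.741, -0.0, 0.0]
force: [0.5, -0.4, 0.4]
gripper_width: 0.649
grip_force: 0.0
```

Request:
{"method": "jog_arm", "body": {"gripper": [0.65, 0.65, 0.65, 0.65, 0.65, 0.65, 0.65, 0.65, 0.65, 0.65], "offset": [[0, 0, 0.3], [0, 0, 0.3], [0, 0, 0.3], [0, 0, 0], [0, 0, 0], [0, 0, 0], [0, 0, 0], [0, 0, 0], [0, 0, 0], [0, 0, 0]], "turn": [0, 0, 0, 0, 0, 0, 0, 0, 0, 0]}}

```text
clock: 5.4
tcp_pos: [0.4501, 0.3091, 0.0734]
tool_rot: [0.671, 0.741, 0.0, 0.0]
force: [-0.1, -0.9, 0.3]
gripper_width: 0.649
grip_force: 0.0
```

```bash
python3 snap.py w_sink; python3 -c "
from h import *
s=telemetry.get_state();print(np.round(s['joint_positions'],3),np.round(s['tcp_pos'],4),yaw(s))"
```

```text
[-0.292  0.585 -0.569  1.912  0.442  0.771 -1.009] [0.4501 0.3091 0.0733] 1.670319063236929
```

View pics/w_sink.png

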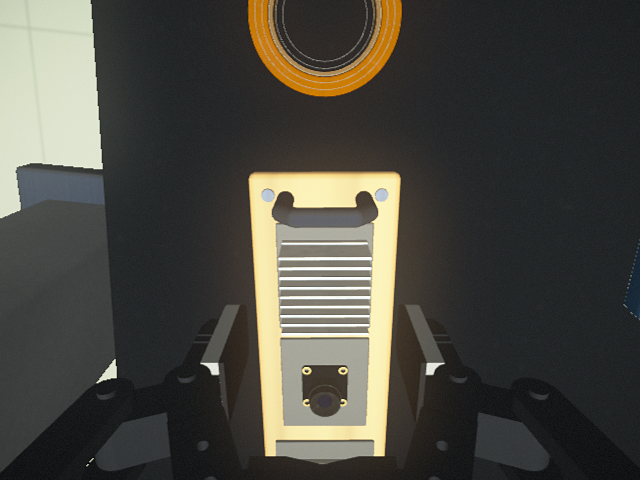

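The gripper is above the heat sink: sink top at (324,287), camera barrel at (324,400), fingers evenly placed on either side. I'll check the offset by back-projection.

```bash
python3 -c "
from h import *
W=np.load('pics/w_sink.npy')
print(back('wrist',W,[(324,241),(324,333),(324,287)],.034).round(4)); print(back('wrist',W,[(324,401)],.032), back('wrist',W,[(324,383)],.023))
print(back('wrist',W,[(324,225),(284,338),(367,338)],.014).round(4))
print(proj('wrist',W,[[.4501,.3091,.034]]))"
```

```text
[[0.4494 0.3314 0.034 ]
 [0.4539 0.2873 0.034 ]
 [0.4516 0.3102 0.034 ]]
[[0.45788594 0.24807945 0.032     ]] [[0.45758299 0.25151792 0.023     ]]
[[0.4494 0.3321 0.014 ]
 [0.4353 0.2699 0.014 ]
 [0.4774 0.2741 0.014 ]]
[[320.42425689 289.01837529]]
```

Request:
{"method": "jog_arm", "body": {"gripper": [0.65, 0.65, 0.65, 0.65, 0.65, 0.3, 0.3, 0.3, 0.3, 0.3], "offset": [[0, 0.04, 0.38], [0, 0, 0.38], [0, 0, 0.38], [0, 0, 0.38], [0, 0, 0], [0, 0, 0], [0, 0, 0], [0, 0, 0], [0, 0, 0], [0, 0, 0]], "turn": [0, 0, 0, 0, 0, 0, 0, 0, 0, 0]}}

```text
clock: 6.28
tcp_pos: [0.4514, 0.3093, 0.0278]
tool_rot: [0.671, 0.741, 0.0, 0.0]
force: [0.1, -0.5, -0.4]
gripper_width: 0.452
grip_force: 60.6
```

Request:
{"method": "jog_arm", "body": {"gripper": [0.3, 0.3, 0.3, 0.3, 0.3, 0.3, 0.3, 0.3, 0.3, 0.3], "offset": [[0, 0, -0.3], [0, 0, -0.6], [0, 0, -0.8], [0, 0, -0.8], [0, 0, -0.5], [0, 0, 0], [0, 0, 0], [0, 0, 0], [0, 0, 0], [0, 0, 0]], "turn": [0, 0, 0, 0, 0, 0, 0, 0, 0, 0]}}

```text
clock: 7.12
tcp_pos: [0.4507, 0.3087, 0.1166]
tool_rot: [0.671, 0.741, -0.001, -0.0]
force: [0.0, -0.1, -0.6]
gripper_width: 0.456
grip_force: 60.7
```

```bash
python3 -c "
from h import *
print(telemetry.get_state()['gripper_width'])
plan([.5064,-.2636,.117],1.898,27,1)"
```

```text
0.45626893000335983
now [0.4507 0.3087 0.1166] 1.67 t 7.12
[[-0.71, -0.0, -0.0], [-0.71, -0.01, -0.0], [-0.71, -0.01, -0.0], [-0.71, -0.02, -0.0], [-0.71, -0.03, -0.0], [-0.71, -0.03, -0.0], [-0.71, -0.04, -0.0], [-0.71, -0.04, -0.0], [-0.71, -0.05, -0.0], [-0.71, -0.06, -0.0]]
[[-0.71, -0.06, -0.0], [-0.71, -0.07, -0.0], [-0.71, -0.07, -0.0], [-0.7, -0.08, -0.0], [-0.7, -0.08, -0.0], [-0.7, -0.09, -0.0], [-0.7, -0.1, -0.0], [-0.7, -0.1, -0.0], [-0.7, -0.11, -0.0], [-0.7, -0.11, -0.0]]
[[-0.7, -0.12, -0.0], [-0.7, -0.13, -0.0], [-0.7, -0.13, -0.0], [-0.7, -0.14, -0.0], [-0.69, -0.15, -0.0], [-0.69, -0.15, -0.01], [-0.7, -0.15, -0.0]]
turn -0.07 end [ 0.5065 -0.2637  0.1169] 1.897
```

Request:
{"method": "jog_arm", "body": {"gripper": [0.3, 0.3, 0.3, 0.3, 0.3, 0.3, 0.3, 0.3, 0.3, 0.3], "offset": [[-0.71, 0, 0], [-0.71, -0.01, 0], [-0.71, -0.01, 0], [-0.71, -0.02, 0], [-0.71, -0.03, 0], [-0.71, -0.03, 0], [-0.71, -0.04, 0], [-0.71, -0.04, 0], [-0.71, -0.05, 0], [-0.71, -0.06, 0]], "turn": [-0.07, -0.07, -0.07, -0.07, -0.07, -0.07, -0.07, -0.07, -0.07, -0.07]}}

```text
clock: 7.95
tcp_pos: [0.4714, 0.0958, 0.1169]
tool_rot: [0.639, 0.769, -0.0, -0.0]
force: [0.3, -0.4, -1.0]
gripper_width: 0.456
grip_force: 60.7
```

Request:
{"method": "jog_arm", "body": {"gripper": [0.3, 0.3, 0.3, 0.3, 0.3, 0.3, 0.3, 0.3, 0.3, 0.3], "offset": [[-0.71, -0.06, 0], [-0.71, -0.07, 0], [-0.71, -0.07, 0], [-0.7, -0.08, 0], [-0.7, -0.08, 0], [-0.7, -0.09, 0], [-0.7, -0.1, 0], [-0.7, -0.1, 0], [-0.7, -0.11, 0], [-0.7, -0.11, 0]], "turn": [-0.07, -0.07, -0.07, -0.07, -0.07, -0.07, -0.07, -0.07, -0.07, -0.07]}}

```text
clock: 8.78
tcp_pos: [0.4921, -0.1156, 0.1169]
tool_rot: [0.606, 0.795, -0.0, -0.001]
force: [-1.6, -0.9, -0.4]
gripper_width: 0.451
grip_force: 60.7
```

Request:
{"method": "jog_arm", "body": {"gripper": [0.3, 0.3, 0.3, 0.3, 0.3, 0.3, 0.3, 0.3, 0.3, 0.3], "offset": [[-0.7, -0.12, 0], [-0.7, -0.13, 0], [-0.7, -0.13, 0], [-0.7, -0.14, 0], [-0.69, -0.15, 0], [-0.69, -0.15, 0], [-0.7, -0.15, 0], [0, 0, 0], [0, 0, 0], [0, 0, 0]], "turn": [-0.07, -0.07, -0.07, -0.07, -0.07, -0.07, -0.07, 0, 0, 0]}}

```text
clock: 9.62
tcp_pos: [0.5066, -0.2624, 0.1169]
tool_rot: [0.583, 0.813, 0.0, -0.001]
force: [-0.4, -0.7, -1.0]
gripper_width: 0.456
grip_force: 60.7
```

```bash
python3 snap.py w_psink; python3 -c "
from h import *
s=telemetry.get_state();print(np.round(s['joint_positions'],3),np.round(s['tcp_pos'],4),yaw(s),s['gripper_width'])"
```

```text
[ 0.814  0.566 -0.613  1.813  0.406  0.892  0.342] [ 0.5068 -0.262   0.1171] 1.8983081070777077 0.4549011597977441
```

View pics/w_psink.png

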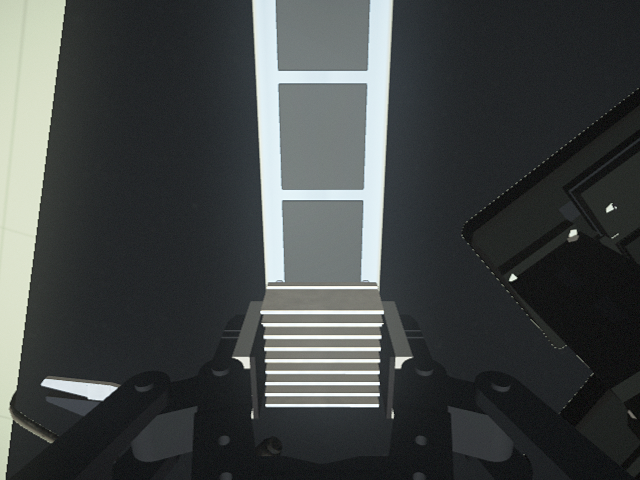

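The sink is held squarely at (322,350). Its pad is below and ahead, with the pad's top edge at row 200 (columns 283–364), and gaps to the next pads at rows 190–200 and 70–83.

```bash
python3 -c "
from h import *
W=np.load('pics/w_psink.npy')
e=back('wrist',W,[(283,200),(364,200),(279,190),(367,190),(278.5,83.5),(367,83.5)],.014); print(e.round(4))
y=np.array([-.3212,.947]); x=np.array([.947,.3212])
o1=e[:2,:2].mean(0)+.065*y; o2=e[2:4,:2].mean(0)+.059*y; o3=e[4:,:2].mean(0)+.003*y; o=(o1+o2+o3)/3
print(o1,o2,o3,o); 
for k in (-.093,-.031,.031,.093): print(k,(o+k*y).round(4))
d=e[2:4,:2].mean(0)-e[4:,:2].mean(0);print(np.arctan2(-d[1],-d[0]))
plan([*(o-.093*y),.10],1.898,2,1)"
```

```text
[[ 0.4788 -0.2469  0.014 ]
 [ 0.5217 -0.2323  0.014 ]
 [ 0.475  -0.2421  0.014 ]
 [ 0.5213 -0.2264  0.014 ]
 [ 0.4585 -0.1888  0.014 ]
 [ 0.5016 -0.1742  0.014 ]]
[ 0.479358   -0.17802746] [ 0.47917973 -0.17838496] [ 0.47908743 -0.17862173] [ 0.47920839 -0.17834472]
-0.093 [ 0.5091 -0.2664]
-0.031 [ 0.4892 -0.2077]
0.031 [ 0.4693 -0.149 ]
0.093 [ 0.4493 -0.0903]
1.9007253848439334
now [ 0.5068 -0.262   0.1171] 1.898 t 9.67
[[-0.08, 0.01, 0.29], [-0.08, 0.01, 0.28]]
turn 0.0 end [ 0.5089 -0.2663  0.1   ] 1.898
```

Request:
{"method": "jog_arm", "body": {"gripper": [0.3, 0.3, 0.3, 0.3, 0.3, 0.3, 0.3, 0.3, 0.3, 0.3], "offset": [[-0.07, 0.01, 0.4], [-0.07, 0.01, 0.6], [0, 0, 0.6], [0, 0, 0.6], [0, 0, 0.4], [0, 0, 0.25], [0, 0, 0.1], [0, 0, 0], [0, 0, 0], [0, 0, 0]], "turn": [0, 0, 0, 0, 0, 0, 0, 0, 0, 0]}}

```text
clock: 10.5
tcp_pos: [0.5095, -0.2672, 0.0299]
tool_rot: [0.583, 0.813, 0.0, 0.001]
force: [0.1, -0.2, -1.1]
gripper_width: 0.454
grip_force: 60.7
```

Request:
{"method": "jog_arm", "body": {"gripper": [0.3, 0.3, 0.3, 0.6, 0.6, 0.6, 0.6, 0.6, 0.6, 0.6], "offset": [[0, 0, 0.05], [0, 0, 0], [0, 0, 0], [0, 0, 0], [0, 0, 0], [0, 0, 0], [0, 0, 0], [0, 0, -0.4], [0, 0, -0.8], [0, 0, -1]], "turn": [0, 0, 0, 0, 0, 0, 0, 0, 0, 0]}}

```text
clock: 11.33
tcp_pos: [0.5077, -0.2664, 0.0935]
tool_rot: [0.583, 0.813, -0.0, -0.002]
force: [0.6, -1.2, 0.0]
gripper_width: 0.599
grip_force: 0.0
```

```bash
python3 -c "
from h import *
plan([.4578,.2475,.125],1.672,25,1)"
```

```text
now [ 0.5077 -0.2664  0.0935] 1.898 t 11.33
[[0.67, 0.16, -0.04], [0.67, 0.15, -0.04], [0.67, 0.14, -0.04], [0.67, 0.14, -0.04], [0.68, 0.13, -0.04], [0.68, 0.12, -0.04], [0.68, 0.12, -0.04], [0.68, 0.11, -0.04], [0.68, 0.11, -0.04], [0.68, 0.1, -0.04]]
[[0.68, 0.09, -0.04], [0.68, 0.09, -0.04], [0.68, 0.08, -0.04], [0.69, 0.07, -0.04], [0.69, 0.07, -0.04], [0.69, 0.06, -0.05], [0.69, 0.05, -0.04], [0.69, 0.05, -0.05], [0.69, 0.04, -0.04], [0.69, 0.03, -0.05]]
[[0.68, 0.02, -0.04], [0.69, 0.02, -0.05], [0.69, 0.01, -0.04], [0.68, 0.01, -0.05], [0.69, -0.0, -0.04]]
turn 0.08 end [0.4579 0.2476 0.125 ] 1.658
```

Request:
{"method": "jog_arm", "body": {"gripper": [0.5, 0.5, 0.5, 0.5, 0.5, 0.5, 0.5, 0.5, 0.5, 0.5], "offset": [[0.67, 0.16, -0.04], [0.67, 0.15, -0.04], [0.67, 0.14, -0.04], [0.67, 0.14, -0.04], [0.68, 0.13, -0.04], [0.68, 0.12, -0.04], [0.68, 0.12, -0.04], [0.68, 0.11, -0.04], [0.68, 0.11, -0.04], [0.68, 0.1, -0.04]], "turn": [0.075, 0.075, 0.075, 0.075, 0.075, 0.075, 0.075, 0.075, 0.075, 0.075]}}

```text
clock: 12.17
tcp_pos: [0.4885, -0.0605, 0.1065]
tool_rot: [0.619, 0.785, 0.0, 0.0]
force: [-1.0, 0.4, 0.4]
gripper_width: 0.502
grip_force: 0.0
```

Request:
{"method": "jog_arm", "body": {"gripper": [0.5, 0.5, 0.5, 0.5, 0.5, 0.5, 0.5, 0.5, 0.5, 0.5], "offset": [[0.68, 0.09, -0.04], [0.68, 0.09, -0.04], [0.68, 0.08, -0.04], [0.69, 0.07, -0.04], [0.69, 0.07, -0.04], [0.69, 0.06, -0.05], [0.69, 0.05, -0.04], [0.69, 0.05, -0.05], [0.69, 0.04, -0.04], [0.69, 0.03, -0.05]], "turn": [0.075, 0.075, 0.075, 0.075, 0.075, 0.075, 0.075, 0.075, 0.075, 0.075]}}

```text
clock: 13.0
tcp_pos: [0.4668, 0.1455, 0.1193]
tool_rot: [0.654, 0.757, 0.0, 0.0]
force: [0.3, -0.1, -0.1]
gripper_width: 0.5
grip_force: 0.0
```

Request:
{"method": "jog_arm", "body": {"gripper": [0.5, 0.5, 0.5, 0.5, 0.5, 0.5, 0.5, 0.5, 0.5, 0.5], "offset": [[0.68, 0.02, -0.04], [0.69, 0.02, -0.05], [0.69, 0.01, -0.04], [0.68, 0.01, -0.05], [0.69, 0, -0.04], [0, 0, 0.5], [0, 0, 0.5], [0, 0, 0.5], [0, 0, 0.3], [0, 0, 0]], "turn": [0.075, 0.075, 0.075, 0.075, 0.075, 0, 0, 0, 0, 0]}}

```text
clock: 13.83
tcp_pos: [0.4548, 0.2461, 0.07]
tool_rot: [0.67, 0.742, -0.001, -0.0]
force: [-0.1, -0.6, 0.2]
gripper_width: 0.501
grip_force: 0.0
```

```bash
python3 snap.py w_cam; python3 -c "
from h import *
s=telemetry.get_state();print(np.round(s['tcp_pos'],4),yaw(s),s['gripper_width'])
print(proj('wrist',np.load('pics/w_cam.npy'),[[*s['tcp_pos'][:2],.032]]))
x=cv2.imread('pics/w_cam.png')[180:480,120:520]; cv2.imwrite('pics/w_camc.png',cv2.resize(x,None,fx=2,fy=2))"
```

```text
[0.4552 0.2464 0.0709] 1.672286884762228 0.5027995360047903
[[321.82070936 289.77288528]]
```

View pics/w_camc.png

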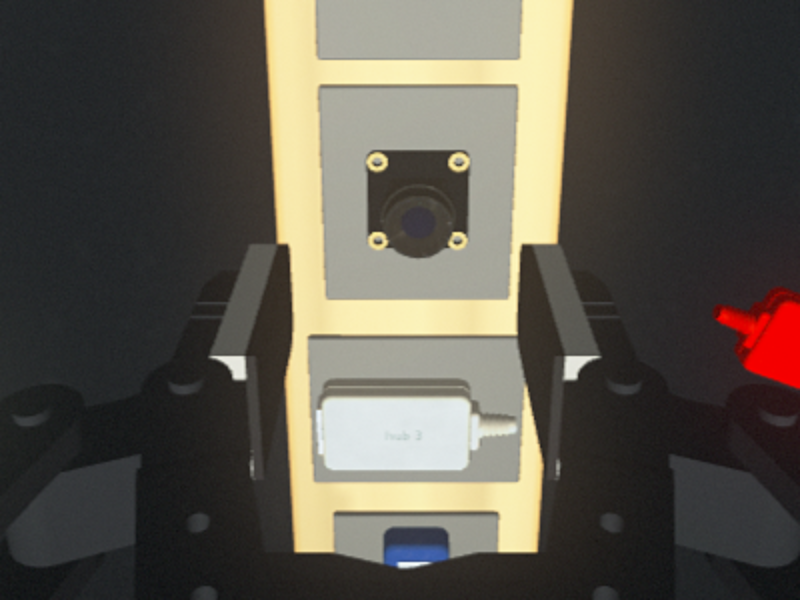

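The barrel top is at crop (418,221), which is full-image (329,290). The TCP projects to (322,290), so I shift 3 mm along +tool y.

Request:
{"method": "jog_arm", "body": {"gripper": [0.5, 0.5, 0.5, 0.5, 0.5, 0, 0, 0, 0, 0], "offset": [[0, 0.09, 0.3], [0, 0, 0.35], [0, 0, 0.3], [0, 0, 0.1], [0, 0, 0], [0, 0, 0], [0, 0, 0], [0, 0, 0], [0, 0, 0], [0, 0, 0]], "turn": [0, 0, 0, 0, 0, 0, 0, 0, 0, 0]}}

```text
clock: 14.72
tcp_pos: [0.4584, 0.2472, 0.04]
tool_rot: [0.67, 0.742, 0.0, 0.0]
force: [-0.9, -0.7, 5.5]
gripper_width: 0.144
grip_force: 58.7
```

Request:
{"method": "jog_arm", "body": {"gripper": [0, 0, 0, 0, 0, 0, 0, 0, 0, 0], "offset": [[0, 0, 0], [0, 0, 0], [0, 0, -0.2], [0, 0, -0.5], [0, 0, -0.3], [0, 0, 0], [0, 0, 0], [0, 0, 0], [0, 0, 0], [0, 0, 0]], "turn": [0, 0, 0, 0, 0, 0, 0, 0, 0, 0]}}

```text
clock: 15.55
tcp_pos: [0.458, 0.2467, 0.0689]
tool_rot: [0.67, 0.742, -0.0, -0.0]
force: [0.1, -0.3, -0.7]
gripper_width: 0.144
grip_force: 58.6
```

```bash
python3 snap.py w_cam2; python3 -c "
from h import *
x=cv2.imread('pics/w_cam2.png')[180:480,120:520]; cv2.imwrite('pics/w_cam2c.png',cv2.resize(x,None,fx=2,fy=2))"
```

```text
(no output)
```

View pics/w_cam2c.png

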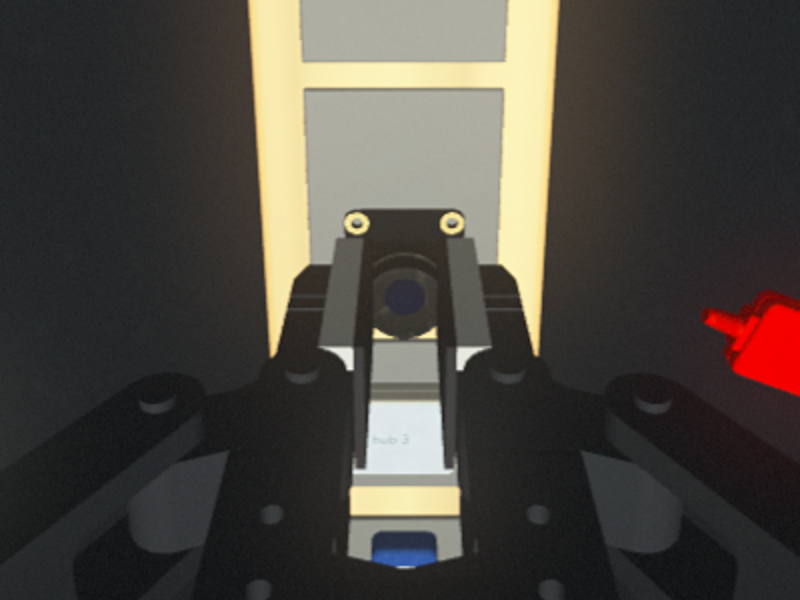

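The camera module is lifted, level and centred between the pads at crop (405,295).

```bash
python3 -c "
from h import *
plan([.4888,-.2075,.11],1.898,20,1)"
```

```text
now [0.458  0.2468 0.069 ] 1.672 t 15.6
[[-0.76, -0.03, -0.07], [-0.76, -0.03, -0.07], [-0.76, -0.04, -0.07], [-0.76, -0.05, -0.07], [-0.76, -0.06, -0.07], [-0.76, -0.07, -0.07], [-0.75, -0.07, -0.07], [-0.75, -0.08, -0.07], [-0.75, -0.09, -0.07], [-0.75, -0.1, -0.07]]
[[-0.75, -0.11, -0.07], [-0.75, -0.12, -0.07], [-0.75, -0.12, -0.07], [-0.75, -0.13, -0.07], [-0.75, -0.14, -0.06], [-0.74, -0.15, -0.07], [-0.74, -0.15, -0.06], [-0.74, -0.16, -0.07], [-0.74, -0.17, -0.06], [-0.74, -0.19, -0.07]]
turn -0.09 end [ 0.4887 -0.2076  0.1101] 1.888
```

Request:
{"method": "jog_arm", "body": {"gripper": [0, 0, 0, 0, 0, 0, 0, 0, 0, 0], "offset": [[-0.76, -0.03, -0.07], [-0.76, -0.03, -0.07], [-0.76, -0.04, -0.07], [-0.76, -0.05, -0.07], [-0.76, -0.06, -0.07], [-0.76, -0.07, -0.07], [-0.75, -0.07, -0.07], [-0.75, -0.08, -0.07], [-0.75, -0.09, -0.07], [-0.75, -0.1, -0.07]], "turn": [-0.094, -0.094, -0.094, -0.094, -0.094, -0.094, -0.094, -0.094, -0.094, -0.094]}}

```text
clock: 16.43
tcp_pos: [0.4741, 0.0187, 0.0904]
tool_rot: [0.627, 0.779, -0.0, -0.0]
force: [0.2, -0.0, 0.2]
gripper_width: 0.144
grip_force: 58.6
```

Request:
{"method": "jog_arm", "body": {"gripper": [0, 0, 0, 0, 0, 0, 0, 0, 0, 0], "offset": [[-0.75, -0.11, -0.07], [-0.75, -0.12, -0.07], [-0.75, -0.12, -0.07], [-0.75, -0.13, -0.07], [-0.75, -0.14, -0.06], [-0.74, -0.15, -0.07], [-0.74, -0.15, -0.06], [-0.74, -0.16, -0.07], [-0.74, -0.17, -0.06], [-0.74, -0.19, -0.07]], "turn": [-0.094, -0.094, -0.094, -0.094, -0.094, -0.094, -0.094, -0.094, -0.094, -0.094]}}

```text
clock: 17.27
tcp_pos: [0.4908, -0.2084, 0.1104]
tool_rot: [0.582, 0.813, -0.0, -0.0]
force: [0.4, -0.3, -0.6]
gripper_width: 0.14
grip_force: 58.6
```

Request:
{"method": "jog_arm", "body": {"gripper": [0, 0, 0, 0, 0, 0, 0, 0, 0, 0], "offset": [[0, 0, 0], [0, 0, 0.2], [0, 0, 0.5], [0, 0, 0.5], [0, 0, 0.4], [0, 0, 0], [0, 0, 0], [0, 0, 0], [0, 0, 0], [0, 0, 0]], "turn": [0, 0, 0, 0, 0, 0, 0, 0, 0, 0]}}

```text
clock: 18.1
tcp_pos: [0.4915, -0.2073, 0.0633]
tool_rot: [0.583, 0.813, 0.0, 0.001]
force: [0.5, -0.7, -0.0]
gripper_width: 0.139
grip_force: 58.6
```

```bash
python3 snap.py w_pcam; python3 -c "
from h import *
plan([.4888,-.2075,.041],1.898,4,1)
x=cv2.imread('pics/w_pcam.png')[180:480,120:520]; cv2.imwrite('pics/w_pcamc.png',cv2.resize(x,None,fx=2,fy=2))"
```

```text
now [ 0.4914 -0.2074  0.0632] 1.898 t 18.15
[[0.01, -0.02, 0.19], [0.01, -0.02, 0.18], [0.0, -0.02, 0.19], [0.01, -0.02, 0.18]]
turn -0.0 end [ 0.4889 -0.2073  0.041 ] 1.898
```

View pics/w_pcamc.png

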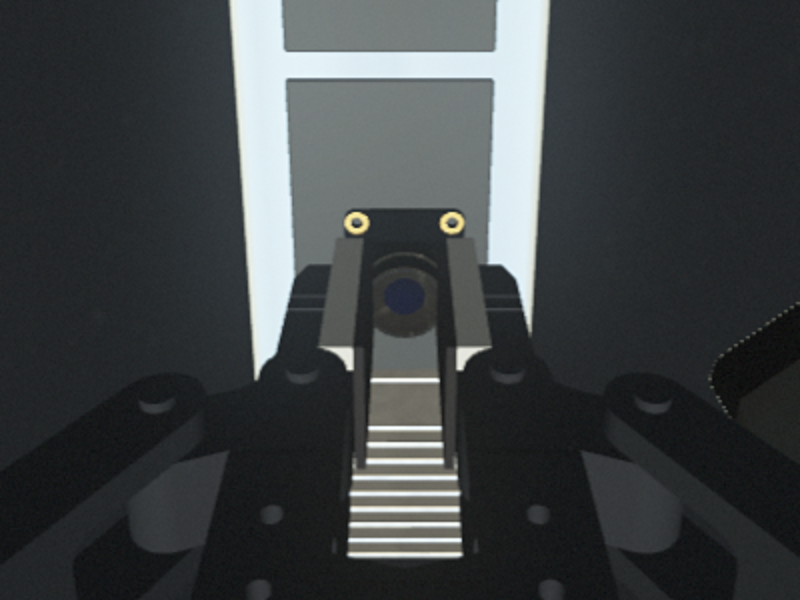

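The camera module is over its pad, with the heat sink sitting flat behind it at crop (405,490). Placing it now.

Request:
{"method": "jog_arm", "body": {"gripper": [0, 0, 0, 0, 0, 0, 0, 0, 0, 0], "offset": [[0.01, -0.03, 0.2], [0.01, -0.03, 0.2], [0, -0.02, 0.2], [0, 0, 0.14], [0, 0, 0], [0, 0, 0], [0, 0, 0], [0, 0, 0], [0, 0, 0], [0, 0, 0]], "turn": [0, 0, 0, 0, 0, 0, 0, 0, 0, 0]}}

```text
clock: 18.98
tcp_pos: [0.4887, -0.2074, 0.0402]
tool_rot: [0.583, 0.813, 0.0, 0.0]
force: [-0.5, -0.5, -1.5]
gripper_width: 0.139
grip_force: 58.6
```

Request:
{"method": "jog_arm", "body": {"gripper": [0, 0, 0, 0.4, 0.4, 0.4, 0.4, 0.4, 0.4, 0.4], "offset": [[0, 0, 0.03], [0, 0, 0], [0, 0, 0], [0, 0, 0], [0, 0, 0], [0, 0, 0], [0, 0, 0], [0, 0, -0.3], [0, 0, -0.8], [0, 0, -1]], "turn": [0, 0, 0, 0, 0, 0, 0, 0, 0, 0]}}

```text
clock: 19.82
tcp_pos: [0.4872, -0.207, 0.1022]
tool_rot: [0.582, 0.813, -0.0, -0.002]
force: [1.9, -1.4, 0.0]
gripper_width: 0.399
grip_force: 0.0
```

```bash
python3 -c "
from h import *
plan([.4709,.124,.11],1.672,16,1)"
```

```text
now [ 0.4872 -0.207   0.1022] 1.898 t 19.82
[[0.66, 0.19, -0.02], [0.67, 0.18, -0.02], [0.67, 0.17, -0.02], [0.67, 0.16, -0.02], [0.67, 0.15, -0.02], [0.68, 0.14, -0.01], [0.68, 0.13, -0.02], [0.68, 0.12, -0.01], [0.68, 0.11, -0.02], [0.68, 0.1, -0.01]]
[[0.68, 0.09, -0.02], [0.69, 0.09, -0.01], [0.69, 0.07, -0.02], [0.69, 0.07, -0.01], [0.69, 0.05, -0.02], [0.68, 0.05, -0.01]]
turn 0.12 end [0.471  0.1239 0.11  ] 1.668
```

Request:
{"method": "jog_arm", "body": {"gripper": [0.4, 0.4, 0.4, 0.4, 0.4, 0.4, 0.4, 0.4, 0.4, 0.4], "offset": [[0.66, 0.19, -0.02], [0.67, 0.18, -0.02], [0.67, 0.17, -0.02], [0.67, 0.16, -0.02], [0.67, 0.15, -0.02], [0.68, 0.14, -0.01], [0.68, 0.13, -0.02], [0.68, 0.12, -0.01], [0.68, 0.11, -0.02], [0.68, 0.1, -0.01]], "turn": [0.118, 0.118, 0.118, 0.118, 0.118, 0.118, 0.118, 0.118, 0.118, 0.118]}}

```text
clock: 20.65
tcp_pos: [0.4779, 0.0003, 0.1083]
tool_rot: [0.639, 0.769, 0.0, 0.0]
force: [-0.6, -0.1, 0.0]
gripper_width: 0.4
grip_force: 0.0
```

Request:
{"method": "jog_arm", "body": {"gripper": [0.4, 0.4, 0.4, 0.4, 0.4, 0.4, 0.4, 0.4, 0.4, 0.4], "offset": [[0.68, 0.09, -0.02], [0.69, 0.09, -0.01], [0.69, 0.07, -0.02], [0.69, 0.07, -0.01], [0.69, 0.05, -0.02], [0.68, 0.05, -0.01], [0, 0, 0.6], [0, 0, 0.6], [0, 0, 0.2], [0, 0, 0]], "turn": [0.118, 0.118, 0.118, 0.118, 0.118, 0.118, 0, 0, 0, 0]}}

```text
clock: 21.48
tcp_pos: [0.471, 0.123, 0.0675]
tool_rot: [0.671, 0.742, -0.001, -0.001]
force: [-0.8, 0.4, -0.2]
gripper_width: 0.398
grip_force: 0.0
```

```bash
python3 snap.py w_stick; python3 -c "
from h import *
s=telemetry.get_state();print(np.round(s['tcp_pos'],4),yaw(s),s['gripper_width'])
W=np.load('pics/w_stick.npy'); print(proj('wrist',W,[[*s['tcp_pos'][:2],.022]]))
x=cv2.imread('pics/w_stick.png')[180:480,120:520]; cv2.imwrite('pics/w_stickc.png',cv2.resize(x,None,fx=2,fy=2))"
```

```text
[0.4716 0.1232 0.0683] 1.6711562652730902 0.4029119187745812
[[322.08199724 282.69118981]]
```

View pics/w_stickc.png

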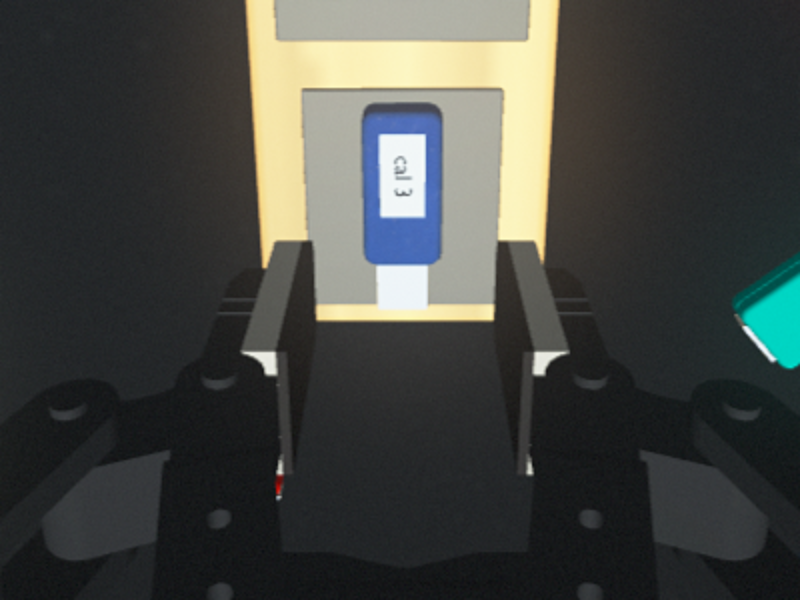

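The stick spans crop (402, 105–308) and the TCP projects to crop (404,205), so it is aligned.

Request:
{"method": "jog_arm", "body": {"gripper": [0.4, 0.4, 0.4, 0.4, 0.4, 0.4, 0, 0, 0, 0], "offset": [[0, 0, 0.3], [0, 0, 0.4], [0, 0, 0.3], [0, 0, 0.2], [0, 0, 0.08], [0, 0, 0], [0, 0, 0], [0, 0, 0], [0, 0, 0], [0, 0, 0]], "turn": [0, 0, 0, 0, 0, 0, 0, 0, 0, 0]}}

```text
clock: 22.37
tcp_pos: [0.4722, 0.1235, 0.0304]
tool_rot: [0.671, 0.742, 0.0, 0.0]
force: [-1.1, 0.6, 5.5]
gripper_width: 0.184
grip_force: 59.2
```

Request:
{"method": "jog_arm", "body": {"gripper": [0, 0, 0, 0, 0, 0, 0, 0, 0, 0], "offset": [[0, 0, 0], [0, 0, 0], [0, 0, 0], [0, 0, -0.3], [0, 0, -0.6], [0, 0, -0.8], [0, 0, -0.3], [0, 0, 0], [0, 0, 0], [0, 0, 0]], "turn": [0, 0, 0, 0, 0, 0, 0, 0, 0, 0]}}

```text
clock: 23.2
tcp_pos: [0.4716, 0.123, 0.0892]
tool_rot: [0.671, 0.742, -0.0, -0.0]
force: [0.7, -0.0, -1.4]
gripper_width: 0.184
grip_force: 58.7
```

```bash
python3 snap.py w_stick2; python3 -c "
from h import *
plan([.449,-.09,.09],1.898,14,1)"
```

```text
now [0.4714 0.123  0.089 ] 1.671 t 23.25
[[-0.5, -0.1, -0.0], [-0.5, -0.11, -0.0], [-0.5, -0.12, -0.0], [-0.49, -0.13, -0.0], [-0.49, -0.14, -0.0], [-0.49, -0.15, -0.0], [-0.49, -0.15, -0.0], [-0.48, -0.16, -0.0], [-0.48, -0.17, -0.01], [-0.48, -0.18, -0.0]]
[[-0.47, -0.19, -0.01], [-0.47, -0.19, -0.0], [-0.47, -0.2, -0.01], [-0.46, -0.21, -0.0]]
turn -0.14 end [ 0.449  -0.0899  0.0899] 1.906
```

Request:
{"method": "jog_arm", "body": {"gripper": [0, 0, 0, 0, 0, 0, 0, 0, 0, 0], "offset": [[-0.5, -0.1, 0], [-0.5, -0.11, 0], [-0.5, -0.12, 0], [-0.49, -0.13, 0], [-0.49, -0.14, 0], [-0.49, -0.15, 0], [-0.49, -0.15, 0], [-0.48, -0.16, 0], [-0.48, -0.17, 0], [-0.48, -0.18, 0]], "turn": [-0.135, -0.135, -0.135, -0.135, -0.135, -0.135, -0.135, -0.135, -0.135, -0.135]}}

```text
clock: 24.08
tcp_pos: [0.4548, -0.0296, 0.089]
tool_rot: [0.608, 0.794, -0.0, -0.001]
force: [-0.5, 0.0, -0.2]
gripper_width: 0.187
grip_force: 58.7
```

Request:
{"method": "jog_arm", "body": {"gripper": [0, 0, 0, 0, 0, 0, 0, 0, 0, 0], "offset": [[-0.47, -0.19, 0], [-0.47, -0.19, 0], [-0.47, -0.2, 0], [-0.46, -0.21, 0], [0, 0, 0], [0, 0, 0.4], [0, 0, 0.5], [0, 0, 0], [0, 0, 0], [0, 0, 0]], "turn": [-0.135, -0.135, -0.135, -0.135, 0, 0, 0, 0, 0, 0]}}

```text
clock: 24.92
tcp_pos: [0.4487, -0.0888, 0.063]
tool_rot: [0.582, 0.813, 0.0, -0.0]
force: [0.3, 0.3, -1.2]
gripper_width: 0.18
grip_force: 58.7
```

```bash
python3 snap.py w_pst; python3 -c "
from h import *
plan([.449,-.09,.0308],1.898,4,1)
x=cv2.imread('pics/w_pst.png')[180:480,120:520]; cv2.imwrite('pics/w_pstc.png',cv2.resize(x,None,fx=2,fy=2))"
```

```text
now [ 0.4489 -0.0889  0.0633] 1.899 t 24.97
[[-0.01, -0.0, 0.27], [-0.01, -0.0, 0.27], [-0.01, -0.01, 0.27], [-0.01, -0.0, 0.27]]
turn 0.0 end [ 0.4491 -0.0901  0.0309] 1.899
```

View pics/w_pstc.png

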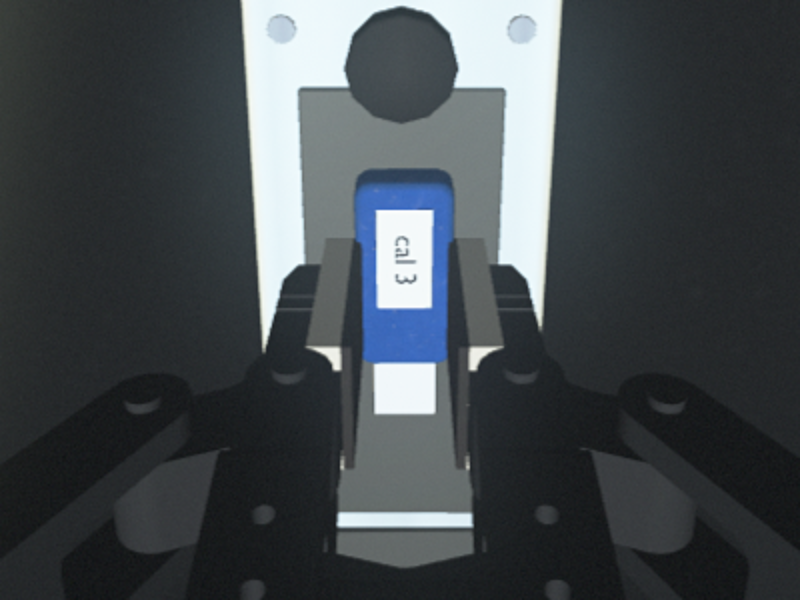

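The stick is held straight at crop (403,265), over the pad next to the knob (402,65), and its columns are centred on the pad's (300–505).

Request:
{"method": "jog_arm", "body": {"gripper": [0, 0, 0, 0, 0, 0, 0, 0, 0, 0], "offset": [[-0.01, 0, 0.3], [-0.01, 0, 0.35], [-0.01, 0, 0.3], [0, 0, 0.12], [0, 0, 0], [0, 0, 0], [0, 0, 0], [0, 0, 0], [0, 0, 0], [0, 0, 0]], "turn": [0, 0, 0, 0, 0, 0, 0, 0, 0, 0]}}

```text
clock: 25.8
tcp_pos: [0.4484, -0.0904, 0.0304]
tool_rot: [0.582, 0.813, -0.001, -0.0]
force: [-2.6, 0.4, 6.4]
gripper_width: 0.182
grip_force: 59.5
```

Request:
{"method": "jog_arm", "body": {"gripper": [0, 0.4, 0.4, 0.4, 0.4, 0.4, 0.4, 0.4, 0.4, 0.4], "offset": [[0, 0, 0], [0, 0, 0], [0, 0, 0], [0, 0, 0], [0, 0, 0], [0, 0, -0.3], [0, 0, -0.6], [0, 0, -0.9], [0, 0, -0.3], [0, 0, 0]], "turn": [0, 0, 0, 0, 0, 0, 0, 0, 0, 0]}}

```text
clock: 26.63
tcp_pos: [0.4506, -0.0904, 0.0963]
tool_rot: [0.583, 0.813, 0.001, 0.002]
force: [-0.5, -0.3, 0.3]
gripper_width: 0.398
grip_force: 0.0
```

```bash
python3 -c "
from h import *
plan([.4646,.185,.085],3.243,16,1)"
```

```text
now [ 0.4506 -0.0904  0.0963] 1.898 t 26.63
[[0.53, 0.21, 0.02], [0.51, 0.26, 0.02], [0.49, 0.3, 0.02], [0.47, 0.34, 0.02], [0.43, 0.38, 0.02], [0.4, 0.41, 0.03], [0.37, 0.44, 0.02], [0.33, 0.47, 0.03], [0.29, 0.5, 0.02], [0.24, 0.52, 0.03]]
[[0.2, 0.54, 0.02], [0.15, 0.55, 0.03], [0.11, 0.57, 0.02], [0.06, 0.57, 0.03], [0.01, 0.57, 0.02], [-0.04, 0.58, 0.03]]
turn -0.7 end [0.4645 0.1851 0.0849] 3.242
```

Request:
{"method": "jog_arm", "body": {"gripper": [0.42, 0.42, 0.42, 0.42, 0.42, 0.42, 0.42, 0.42, 0.42, 0.42], "offset": [[0.53, 0.21, 0.02], [0.51, 0.26, 0.02], [0.49, 0.3, 0.02], [0.47, 0.34, 0.02], [0.43, 0.38, 0.02], [0.4, 0.41, 0.03], [0.37, 0.44, 0.02], [0.33, 0.47, 0.03], [0.29, 0.5, 0.02], [0.24, 0.52, 0.03]], "turn": [-0.7, -0.7, -0.7, -0.7, -0.7, -0.7, -0.7, -0.7, -0.7, -0.7]}}

```text
clock: 27.47
tcp_pos: [0.4574, 0.0824, 0.0864]
tool_rot: [0.198, 0.98, -0.0, -0.0]
force: [-0.0, -0.6, -0.1]
gripper_width: 0.422
grip_force: 0.0
```

Request:
{"method": "jog_arm", "body": {"gripper": [0.42, 0.42, 0.42, 0.42, 0.42, 0.42, 0.42, 0.42, 0.42, 0.42], "offset": [[0.2, 0.54, 0.02], [0.15, 0.55, 0.03], [0.11, 0.57, 0.02], [0.06, 0.57, 0.03], [0.01, 0.57, 0.02], [-0.04, 0.58, 0.03], [0, 0, 0.3], [0, 0, 0.2], [0, 0, 0], [0, 0, 0]], "turn": [-0.7, -0.7, -0.7, -0.7, -0.7, -0.7, 0, 0, 0, 0]}}

```text
clock: 28.3
tcp_pos: [0.4623, 0.1839, 0.0666]
tool_rot: [-0.049, 0.999, -0.001, -0.001]
force: [-0.2, -0.1, 0.5]
gripper_width: 0.416
grip_force: 0.0
```

```bash
python3 snap.py w_ad; python3 -c "
from h import *
s=telemetry.get_state();print(np.round(s['joint_positions'],3),np.round(s['tcp_pos'],4),yaw(s),s['gripper_width'])
W=np.load('pics/w_ad.npy'); print((proj('wrist',W,[[*s['tcp_pos'][:2],.023]])-[120,180])*2)
x=cv2.imread('pics/w_ad.png')[180:480,120:520]; cv2.imwrite('pics/w_adc.png',cv2.resize(x,None,fx=2,fy=2))"
```

```text
[ 0.191  0.669 -0.952  2.012  0.737  0.851  0.487] [0.4627 0.1841 0.067 ] -3.043063803126284 0.4218629842226601
[[408.14320495 211.71677486]]
```

View pics/w_adc.png

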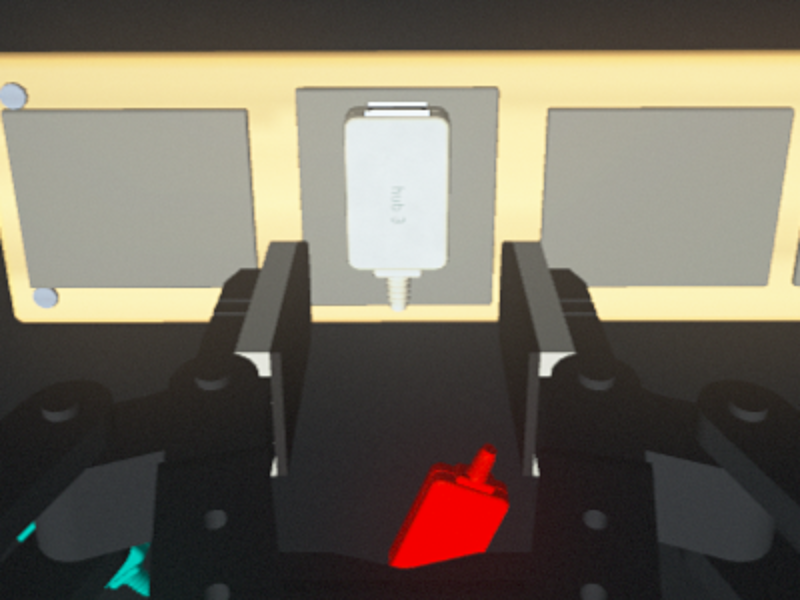

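The white adapter spans crop (398, 103–308) and the TCP projects to (408,212), so I shift -2 mm in tool y and +1 mm in tool x. The red look-alike at (450,510) is clear of the fingers.

Request:
{"method": "jog_arm", "body": {"gripper": [0.42, 0.42, 0.42, 0.42, 0.42, 0.42, 0, 0, 0, 0], "offset": [[0.03, -0.06, 0.3], [0, 0, 0.4], [0, 0, 0.3], [0, 0, 0.17], [0, 0, 0.07], [0, 0, 0], [0, 0, 0], [0, 0, 0], [0, 0, 0], [0, 0, 0]], "turn": [0, 0, 0, 0, 0, 0, 0, 0, 0, 0]}}

```text
clock: 29.18
tcp_pos: [0.4624, 0.1835, 0.0305]
tool_rot: [-0.05, 0.999, 0.0, 0.0]
force: [0.0, 0.4, 2.7]
gripper_width: 0.244
grip_force: 59.0
```

Request:
{"method": "jog_arm", "body": {"gripper": [0, 0, 0, 0, 0, 0, 0, 0, 0, 0], "offset": [[0, 0, 0], [0, 0, 0], [0, 0, 0], [0, 0, -0.3], [0, 0, -0.6], [0, 0, -0.8], [0, 0, -0.3], [0, 0, 0], [0, 0, 0], [0, 0, 0]], "turn": [0, 0, 0, 0, 0, 0, 0, 0, 0, 0]}}

```text
clock: 30.02
tcp_pos: [0.4618, 0.1827, 0.0894]
tool_rot: [-0.05, 0.999, -0.0, -0.0]
force: [-0.1, -0.5, 0.0]
gripper_width: 0.242
grip_force: 58.8
```

```bash
python3 -c "
from h import *
plan([.4690,-.1487,.095],1.898,18,1)"
```

```text
now [0.4618 0.1827 0.0894] -3.042 t 30.02
[[0.05, -0.61, -0.01], [0.0, -0.61, -0.01], [-0.04, -0.61, -0.01], [-0.09, -0.61, -0.01], [-0.13, -0.6, -0.01], [-0.18, -0.59, -0.01], [-0.22, -0.57, -0.01], [-0.26, -0.55, -0.01], [-0.3, -0.53, -0.01], [-0.34, -0.51, -0.01]]
[[-0.38, -0.48, -0.01], [-0.42, -0.45, -0.01], [-0.45, -0.42, -0.01], [-0.48, -0.39, -0.01], [-0.51, -0.35, -0.01], [-0.53, -0.32, -0.01], [-0.55, -0.27, -0.01], [-0.57, -0.23, -0.02]]
turn 0.62 end [ 0.4691 -0.1487  0.0951] -4.381
```

Request:
{"method": "jog_arm", "body": {"gripper": [0, 0, 0, 0, 0, 0, 0, 0, 0, 0], "offset": [[0.05, -0.61, -0.01], [0, -0.61, -0.01], [-0.04, -0.61, -0.01], [-0.09, -0.61, -0.01], [-0.13, -0.6, -0.01], [-0.18, -0.59, -0.01], [-0.22, -0.57, -0.01], [-0.26, -0.55, -0.01], [-0.3, -0.53, -0.01], [-0.34, -0.51, -0.01]], "turn": [0.62, 0.62, 0.62, 0.62, 0.62, 0.62, 0.62, 0.62, 0.62, 0.62]}}

```text
clock: 30.85
tcp_pos: [0.4652, -0.0014, 0.0922]
tool_rot: [0.318, 0.948, -0.0, -0.001]
force: [0.1, 0.4, -0.6]
gripper_width: 0.247
grip_force: 58.8
```

Request:
{"method": "jog_arm", "body": {"gripper": [0, 0, 0, 0, 0, 0, 0, 0, 0, 0], "offset": [[-0.38, -0.48, -0.01], [-0.42, -0.45, -0.01], [-0.45, -0.42, -0.01], [-0.48, -0.39, -0.01], [-0.51, -0.35, -0.01], [-0.53, -0.32, -0.01], [-0.55, -0.27, -0.01], [-0.57, -0.23, -0.02], [0, 0, 0], [0, 0, 0]], "turn": [0.62, 0.62, 0.62, 0.62, 0.62, 0.62, 0.62, 0.62, 0, 0]}}

```text
clock: 31.68
tcp_pos: [0.4696, -0.1498, 0.0959]
tool_rot: [0.582, 0.813, -0.0, 0.0]
force: [0.3, -0.3, -0.4]
gripper_width: 0.247
grip_force: 58.8
```

Request:
{"method": "jog_arm", "body": {"gripper": [0, 0, 0, 0, 0, 0, 0, 0, 0, 0], "offset": [[0, 0, 0.4], [0, 0, 0.5], [0, 0, 0.3], [0, 0, 0], [0, 0, 0], [0, 0, 0], [0, 0, 0], [0, 0, 0], [0, 0, 0], [0, 0, 0]], "turn": [0, 0, 0, 0, 0, 0, 0, 0, 0, 0]}}

```text
clock: 32.52
tcp_pos: [0.4698, -0.1482, 0.0602]
tool_rot: [0.581, 0.814, 0.0, 0.0]
force: [-0.8, -0.4, 0.1]
gripper_width: 0.24
grip_force: 58.8
```

```bash
python3 snap.py w_pad; python3 -c "
from h import *
plan([.4690,-.1487,.0305],1.898,4,1)
x=cv2.imread('pics/w_pad.png')[180:480,120:520]; cv2.imwrite('pics/w_padc.png',cv2.resize(x,None,fx=2,fy=2))"
```

```text
now [ 0.4697 -0.1481  0.0601] 1.903 t 32.57
[[-0.0, -0.01, 0.25], [-0.0, -0.01, 0.25], [-0.0, -0.0, 0.24], [-0.01, -0.01, 0.25]]
turn 0.01 end [ 0.4689 -0.1487  0.0304] 1.898
```

View pics/w_padc.png

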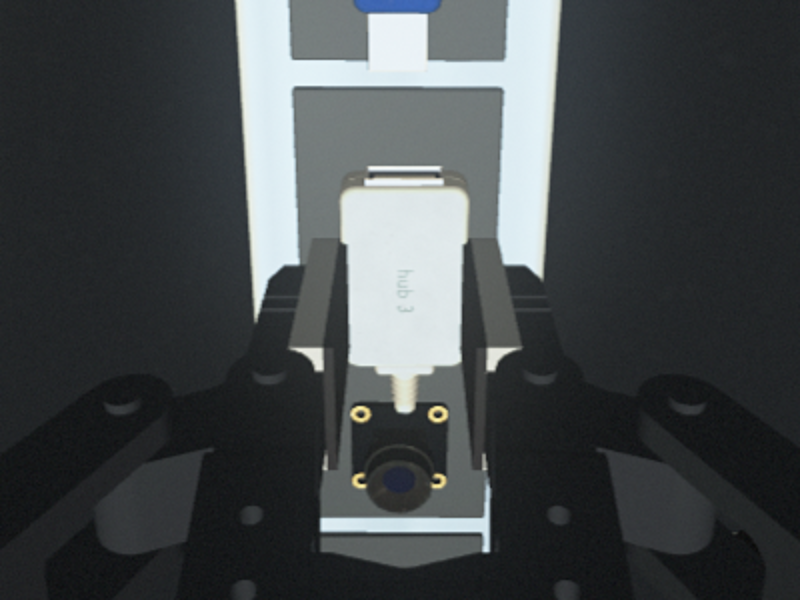

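The adapter is held straight at crop (404,285), over the pad at columns 295–502. The camera module is seated at (398,460) and the stick's plug is at (398,40). Placing it now.

Request:
{"method": "jog_arm", "body": {"gripper": [0, 0, 0, 0, 0, 0, 0, 0, 0, 0], "offset": [[0, -0.01, 0.25], [0, -0.01, 0.35], [0, 0, 0.25], [0, 0, 0.12], [0, 0, 0.02], [0, 0, 0], [0, 0, 0], [0, 0, 0], [0, 0, 0], [0, 0, 0]], "turn": [0, 0, 0, 0, 0, 0, 0, 0, 0, 0]}}

```text
clock: 33.4
tcp_pos: [0.4682, -0.1482, 0.0304]
tool_rot: [0.58, 0.814, -0.001, -0.0]
force: [-6.5, -0.3, 18.2]
gripper_width: 0.246
grip_force: 61.4
```

Request:
{"method": "jog_arm", "body": {"gripper": [0, 0.5, 0.5, 0.5, 0.5, 0.5, 0.5, 0.5, 0.5, 0.5], "offset": [[0, 0, 0], [0, 0, 0], [0, 0, 0], [0, 0, 0], [0, 0, 0], [0, 0, -0.3], [0, 0, -0.6], [0, 0, -0.9], [0, 0, -1], [0, 0, -1]], "turn": [0, 0, 0, 0, 0, 0, 0, 0, 0, 0]}}

```text
clock: 34.23
tcp_pos: [0.4686, -0.1478, 0.1457]
tool_rot: [0.58, 0.814, 0.0, -0.001]
force: [0.9, -0.8, 1.0]
gripper_width: 0.496
grip_force: 0.0
```

Request:
{"method": "jog_arm", "body": {"gripper": [0.5, 0.5, 0.5, 0.5, 0.5, 0.5, 0.5, 0.5, 0.5, 0.5], "offset": [[0, 0, -1], [0, 0, -1], [0, 0, -1], [0, 0, -0.5], [0, 0, 0], [0, 0, 0], [0, 0, 0], [0, 0, 0], [0, 0, 0], [0, 0, 0]], "turn": [0, 0, 0, 0, 0, 0, 0, 0, 0, 0]}}

```text
clock: 35.07
tcp_pos: [0.4686, -0.1481, 0.2484]
tool_rot: [0.58, 0.814, -0.0, -0.001]
force: [0.4, -0.3, -0.1]
gripper_width: 0.5
grip_force: 0.0
```

```bash
python3 snap.py w_fin; python3 -c "
from h import *
x=cv2.imread('pics/w_fin.png')[0:400,180:460]; cv2.imwrite('pics/w_finc.png',cv2.resize(x,None,fx=1.5,fy=1.5))
W=np.load('pics/w_fin.npy'); o=np.array([.4788,-.178]); y=np.array([-.3212,.947])
for k,z in((-.093,.034),(-.031,.032),(.031,.023),(.093,.022)):
  print(k,(proj('wrist',W,[[*(o+k*y),z]])[0]-[180,0])*1.5, 1.5*(proj('wrist',W,[[*(o+(k+.012)*y),z]])[0]-proj('wrist',W,[[*(o+k*y),z]])[0]))"
```

```text
-0.093 [211.51169426 489.34977845] [  0.09537844 -17.27371942]
-0.031 [212.03342238 394.8723892 ] [  0.1055654  -19.11853303]
0.031 [212.62484149 287.81506799] [  0.11540244 -20.89951275]
0.093 [213.25003369 174.59802899] [  0.12909824 -23.37976803]
```

View pics/w_finc.png

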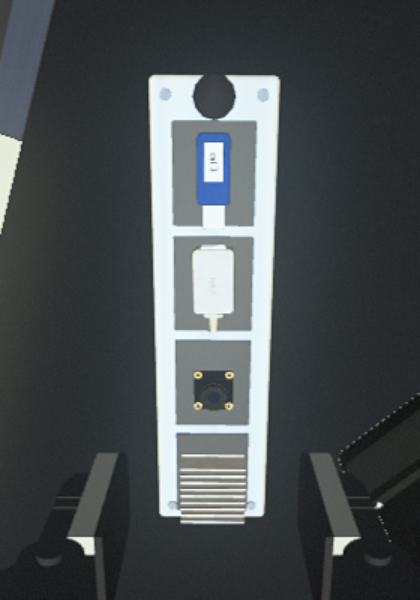

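The final view shows all four samples flat and released, in crop coordinates: stick (213,181), adapter (213,288), camera module (213,395) and heat sink (212,489). Each is within about 4 mm of its pad centre.

```bash
python3 -c "
from workcell import workorder
print(workorder.sign_off())"
```

```text
the job is handed in; nothing more can be done
None
```

All four samples are on the test rack in reverse order (far end to knob: heat sink, camera module, adapter, USB stick), flat, let go and within about 4 mm of their pad centres in the last picture; I handed the job in at about 35 s and have had no verdict back.

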